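Read the tyre-pressure sensor of a turning wheel

TASK

The pressure sensor (red cap) on the valve of the child's-bike wheel only transmits while the wheel turns. First pick up the blue hand reader, then set the wheel turning with a gentle push (never as fast as half a turn per second), and, with the wheel coasting untouched, keep the upright reader's face centred just above the moving red cap, not touching it, for at least 6 seconds without a break while the sensor is awake. Then lift the reader straight up, about 10 cm above the cap, and finish while holding it still and upright there, the wheel left to run down on its own; leave the jar, the spray can and the wrench where they are.

Things in the scene. Friction and masses are not known exactly. Their poses are not given: they have to be found in the camera images.
- stand: Wheel stand fixed to the bench (steel foot 150 mm across, blue post) carrying a 12-inch child's-bike wheel that lies flat, axle vertical. Origin: on the wheel's axis at bench height. Black tyre: 304 mm outer and 200 mm inner diameter, underside 65 mm, top 117 mm above the bench. Five yellow spokes 22 mm wide, tops 101 mm above the bench; an orange reflector lies across the hub from the valve.
- hub (a point): Point on the wheel's axis, 148 mm above the bench (level with the red cap's top). Hub 44 mm across, its nut 127 mm above the bench. Rim inner diameter 168 mm; spokes run from hub to rim at 36, 108, 180, 252 and 324 degrees from the valve.
- wheel (a joint): Wheel angle (rad), positive anticlockwise seen from above, no stops; at 0 the valve lies to +x of the axis. Push it either way, by cap, spoke or tyre. The sensor is awake only above 12 turns per minute (1.26 rad/s). Nominal: 0.9 kg, inertia 0.0128 kg m2, bearing drag 0.0006 N m constant plus 0.0002 N m s/rad; true mass and inertia differ by up to 30 percent. At rest at the start.
- valve_sensor (a point): Centre of the top face of the red pressure-sensor cap, a red cylinder 30 mm in diameter and 28 mm high (its top 148 mm, its underside 120 mm above the bench) standing upright on the valve, 90 mm from the wheel's axis; it goes round with the wheel. z axis up.
- reader: Blue hand reader standing on its sensing face, left or right of the wheel: head 60 mm across and 22 mm high, cone to 36 mm, round handle 34 mm across up to 115 mm; 0.16 kg nominal. Origin: centre of the sensing face (underside); z up along the handle. It reads within 20 mm sideways of the cap's centre, face 5 to 40 mm above the cap's top, upright within 0.25 rad.
- grease_jar: Bystander: jar with yellow lid, 68 mm in diameter, 75 mm high; origin centre of its underside. On the other side of the wheel from the reader.
- spray_can: Bystander: green and white spray can, 58 mm in diameter, 170 mm high; origin centre of its underside.
- wrench: Bystander: steel wrench lying flat on the bench; origin at its underside, handle to its -x.
There are look-alikes about, which are no part of the job. Several things have the shape of the reader; the one meant has the colours described above.

How it is judged:
By the outcome, as a careful person would: the job done as asked, in the order asked, and still so for the second after the job is handed in, while the arm keeps its last pose, push and grip.
It also fails if it takes over 54 s, if anything falls off the work surface, if the arm or the gripper's body presses on something with over 40 N, if the wrist force passes 120 N, or if a joint passes its speed limit or range.

ROBOT

A 6-joint arm with a two-finger parallel gripper is mounted at the origin on the work surface. World frame = base frame: x ahead of the robot, y to its left, z up, the work surface at z = 0. Lengths are in m, angles in degrees, forces in N, time in s.
With the tool pointing down it reaches from about 0.35 to 0.975 m from the base axis. Payload 17.4 kg.
Tool frame: the origin (TCP) lies at the very end of the fingers, on their centre line; the grasp point (between the pads) lies 19 mm behind it (r.hold_point_z is the distance from the TCP to the grasp point, in m); z points along the fingers, y is the line along which they close (so a half turn about z gives the same grasp; the last joint's range is limited). The gripper opens to 85 mm and grips with 20 to 120 N. Pads are 22 mm wide; open, the fingers measure 114 mm over their backs; the gripper's body (76 mm by 85 mm) begins 54 mm behind the grasp point. The pads swing forward as they close: fully open they stand 13 mm farther back than shut.
Start: joints at [67.964, 6.646, 82.598, -0, 90.757, -2.166], TCP at [0.229, 0.635, 0.231] pointing down, gripper open.
Joint ranges: [-162.19, 162.19], [-47.58, 125.68], [4.15, 143.07], [-65.23, 245.23], [0.69, 171.88], [-170.13, 170.13]. Speed limits (degrees/s): [108.29, 108.29, 127.2, 180, 180, 180].

INTERFACE

Orientations are given as a 3x3 rotation matrix whose columns are the frame's x, y, z axes.
In Python, from cell import r, optics, models gives the robot as it stands.
- The arm moves only by the tool carry_out, never from a script. Its argument "rows" is a list of rows, each a list of 3 entries, a list of its own where there are three numbers: the shift along the tool's x, y, z in cm, then the turn about the tool's z in degrees, then the opening, from -1 (shut) to 1 (fully open). In form: [[[tx, ty, tz], roll, gripper], ...]. A call has 1 to 20 rows; each row shifts and turns the commanded pose from where the row before left it, along the tool's axes as they then stand; what a row does not reach is not made up. A row lasts 1/8 s, in which the tool goes at most 62.5 mm and 10.7 degrees, less where a joint would pass 70% of its speed; a pose out of reach is approached as far as the arm can. A call with a gripper value outside its range is refused whole. The fingers move at their own pace and stop on an object; the grip force is fixed at half the most. Time passes only in rows, so rows that do not move let the fingers close. It gives the time, the measured TCP pose, the force, the opening and the grip force at its end, in the units of the state.
- r.get_state(): the state, without advancing time (a new reading comes with each control period).
- optics.grab_frame(name): name is "scene" or "top" or "wrist"; returns (picture, depth): 384x512x3 uint8, blue, green, red; 384x512 float32, m along the optical axis (not along the pixel's ray), 0 where there is no reading.
- optics.camera_info(name): a dict with "fx", "fy", "cx", "cy" (pixels), "R" (3x3) and "t" (3): a world point X has camera coordinates R X + t; the wrist camera has in their place "mount" (4x4, takes a point from camera to tool coordinates, whose origin is the TCP and whose axes are the flange's). Camera axes: x right, y down, z forward; pixel columns grow to the right and rows downward; lengths in m; the calibration is good to about 2 mm. The wrist camera is an equidistant fisheye: a pixel r from the principal point sees the ray r / f radians off the axis. A picture is of the moment at which its call begins: read the wrist's pose just before it. camera_info takes no time and is no camera call.
- r.close_job(): hands the job in; it is judged then, once.
Trained networks look in the newest picture that a camera, given by its name, has taken for a name from the list of things; names that differ only in an ending like _2 or _b are one class to them, and where a whole thing is asked for, a point or a joint stands for the part that bears it (a point fixed in the world has none). Each returns a list of dicts, best first, with "confidence" (0 to 1); they miss things now and then, are a little off and sometimes report something else, mostly with a low value. They report only what shows in the picture. A call takes as long as a camera call. They do not tell look-alikes from the thing itself.
- models.search_frame(target, camera): "position" ([column, row] in pixels, amid what is visible of it).
- models.masks_of(target, camera): "pixels" (384x512 bool, what is visible of it) and "position" ([column, row] in pixels, amid what is visible of it).
- models.tip_of(target, camera): "position" ([column, row] in pixels: a listed point, or the origin of a listed thing).
The state is a dict: "time": time; "joint_pos": joint angles; "dq": joint speeds; "joint_torque": joint torques, N m; "eef_pos": TCP position; "tool_rot": TCP orientation; "ft_force": force on the tool from outside, world axes, zero at the start; "moment": the same for the moment, N m; "finger_gap": finger opening in m; "gripper_force": force on a finger pad.
Only numpy, scipy, OpenCV 4.12 (cv2) and the standard library are available. Lean on these libraries where they do the work, as an engineer would, in place of code of your own. Each camera call takes 0.05 s, during which the arm holds its last target. There are 200 camera calls.

## Working session

There is one attempt and no reset: what is moved stays moved. The work goes in short steps, Python scripts to look and compute and a tool call to move; the robot and the scene stay as the last step left them, time stands still between calls to the robot, and variables do not carry over. Pictures are saved under pics/ and viewed, at most 10 in all, crops included, and the job is handed in when it is done.

Besides the shell and the picture viewer there is one more tool, called after "Call:" as name([rows], argument=value, ...), one row to a line, values as JSON. carry_out: Moves the arm, as the interface text tells. Its arguments: {"type":"object","properties":{"rows":{"type":"array"}},"required":["rows"]}

```bash
mkdir -p pics; ls; python3 - <<'E'
from cell import r,optics,models
import cv2,numpy as np
for n in ("scene","top"):
    p,d=optics.grab_frame(n); cv2.imwrite(f"pics/{n}0.png",p); np.savez(f"{n}0.npz",p=p,d=d)
    c=optics.camera_info(n); print(n,c)
print(optics.camera_info("wrist"))
s=r.get_state(); print(s, r.hold_point_z)
E
```

```text
pics
scene {'fx': 388.79274770538115, 'fy': 388.79274770538115, 'cx': 255.531334287403, 'cy': 185.9491681074522, 'R': array([[ 0.28332436,  0.95899616, -0.00732582],
       [ 0.69248369, -0.20985907, -0.69023584],
       [-0.66347091,  0.19048761, -0.72354738]]), 't': array([-0.14652008, -0.27883649,  1.57507145])}
top {'fx': 445.11269442556977, 'fy': 445.11269442556977, 'cx': 258.16722566510475, 'cy': 202.11798420476464, 'R': array([[-0.06150982, -0.99809908, -0.00384339],
       [-0.976282  ,  0.06096525, -0.2077419 ],
       [ 0.20758131, -0.00902594, -0.97817613]]), 't': array([0.03361106, 0.54413646, 1.12383427])}
{'fx': 297.3186396354542, 'fy': 297.3186396354542, 'cx': 261.4483509543458, 'cy': 192.67131958548364, 'mount': array([[ 1.39551832e-04, -9.59461791e-01, -2.81838699e-01,
         7.14346866e-02],
       [ 9.99999864e-01, -7.85727962e-06,  5.21896293e-04,
        -9.93349359e-05],
       [-5.02954038e-04, -2.81838733e-01,  9.59461659e-01,
        -1.43319603e-01],
       [ 0.00000000e+00,  0.00000000e+00,  0.00000000e+00,
         1.00000000e+00]])}
{'time': 0.1, 'joint_pos': array([ 6.79637177e+01,  6.67252849e+00,  8.26309140e+01,  2.48213280e-03,
        9.07558992e+01, -2.16507709e+00]), 'dq': array([-0.06615465, -0.02219212, -0.06106802,  0.09228948, -0.02367142,
        0.00742581]), 'joint_torque': array([ 1.33841357e-03, -7.33672071e+01, -6.33782744e+01, -1.16872516e-04,
        5.36746345e-03, -3.19015930e-05]), 'eef_pos': array([0.22936619, 0.63466619, 0.23063332]), 'tool_rot': array([[-9.40459240e-01,  3.39906215e-01, -4.28744587e-04],
       [ 3.39906475e-01,  9.40458770e-01, -9.43794356e-04],
       [ 8.24150392e-05, -1.03333318e-03, -9.99999463e-01]]), 'ft_force': array([-0.60894122,  0.51490655, -0.46065786]), 'moment': array([ 0.00472674, -0.02105575,  0.01402396]), 'gripper_force': 0.0, 'finger_gap': 0.08531565464011984} 0.0187
```

View pics/top0.png

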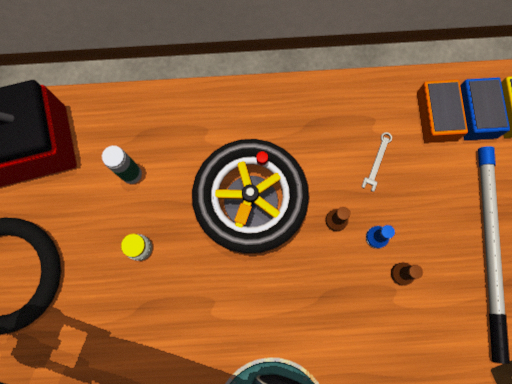

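View pics/scene0.png

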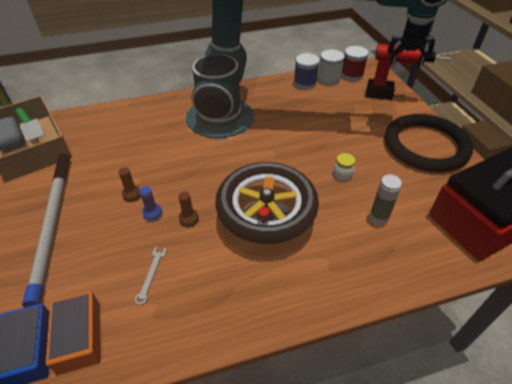

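Three things share the reader's shape in the top view: brown at (338,218), blue at (380,236) and brown at (406,273). Only (380,236) is blue, so it is the one meant. I'll confirm it in a crop and measure.

```bash
cat > h.py <<'E'
import numpy as np,cv2
from cell import r,optics,models
def onplane(cam,uv,z):
    "world points of pixels on the plane at height z"
    c=optics.camera_info(cam); uv=np.atleast_2d(uv)
    ray=np.c_[(uv[:,0]-c['cx'])/c['fx'],(uv[:,1]-c['cy'])/c['fy'],np.ones(len(uv))]@c['R']
    o=-c['R'].T@c['t']
    return o+ray*((z-o[2])/ray[:,2])[:,None]
def cloud(cam,d):
    c=optics.camera_info(cam); v,u=np.mgrid[:384,:512]
    P=np.stack([(u-c['cx'])/c['fx']*d,(v-c['cy'])/c['fy']*d,d],-1)-c['t']
    return P@c['R']
def hsv(p): return cv2.cvtColor(p,cv2.COLOR_BGR2HSV)
def red(p):
    H=hsv(p); return ((H[...,0]<6)|(H[...,0]>174))&(H[...,1]>190)&(H[...,2]>110)
E
python3 - <<'E'
from h import *
for n in("top","scene"):
    z=np.load(n+"0.npz");p,d=z['p'],z['d'];W=cloud(n,d);H=hsv(p)
    def st(name,m):
        q=W[m&(d>0)]; print(n,name,len(q),np.median(q,0).round(4),'min',q.min(0).round(3),'max',q.max(0).round(3))
    box=np.zeros((384,512),bool)
    if n=="top":B={'wheel':(185,310,130,260),'blue':(360,400,215,255),'b1':(322,356,200,235),'b2':(388,425,258,290),'jar':(115,158,228,265),'can':(98,148,140,188),'wrench':(360,395,130,192)}
    else:B={'wheel':(210,325,155,250),'blue':(136,164,184,224),'b1':(176,202,188,228),'b2':(116,144,165,204),'jar':(328,360,150,184),'can':(366,405,172,230),'wrench':(134,168,246,304)}
    for k,(a,b,c,e) in B.items():
        m=box.copy();m[c:e,a:b]=1
        if k=='wheel':
            t=m&(W[...,2]>.1)&(W[...,2]<.125)&(H[...,2]<75); st('tyre',t)
            q=W[t][:,:2]; pl=cv2.minEnclosingCircle(q.astype(np.float32)); print('tyre circle',pl)
            s=m&red(p); st('red',s); v,u=np.nonzero(s); print('red px',u.mean(),v.mean(),onplane(n,[u.mean(),v.mean()],.148))
        elif k=='blue':
            s=m&(abs(H[...,0].astype(int)-115)<14)&(H[...,1]>120); st('blue',s)
            top=s&(W[...,2]>.108);st('bluetop',top)
            hd=s&(W[...,2]<.03);st('bluehead',hd)
        else: st(k,m&(W[...,2]>.008))
p=cv2.imread('pics/top0.png')[190:300,310:440]; cv2.imwrite('pics/crop.png',cv2.resize(p,None,fx=4,fy=4,interpolation=cv2.INTER_CUBIC))
E
```

```text
top tyre 4145 [0.5438 0.0231 0.1119] min [ 0.409 -0.127  0.1  ] max [0.706 0.168 0.125]
tyre circle ((0.5574653148651123, 0.019971394911408424), 0.1497357040643692)
top red 111 [ 0.6423 -0.0155  0.1472] min [ 0.627 -0.03   0.1  ] max [ 0.668 -0.002  0.152]
red px 261.6875 156.57142857142858 [[ 0.64150026 -0.01524269  0.148     ]]
top blue 452 [ 0.4343 -0.3065  0.0493] min [ 0.41  -0.348  0.001] max [ 0.471 -0.287  0.121]
top bluetop 140 [ 0.4379 -0.3149  0.1144] min [ 0.422 -0.331  0.108] max [ 0.455 -0.3    0.121]
top bluehead 142 [ 0.4321 -0.2999  0.0253] min [ 0.41  -0.348  0.001] max [ 0.471 -0.287  0.03 ]
top b1 456 [ 0.4846 -0.2035  0.0393] min [ 0.461 -0.241  0.009] max [ 0.521 -0.181  0.121]
top b2 538 [ 0.335  -0.3614  0.0442] min [ 0.306 -0.396  0.008] max [ 0.365 -0.342  0.12 ]
top jar 641 [0.445  0.3195 0.0731] min [0.415 0.294 0.009] max [0.48  0.356 0.08 ]
top can 913 [0.647 0.339 0.149] min [0.629 0.32  0.008] max [0.685 0.377 0.176]
top wrench 124 [ 0.6312 -0.3353  0.0091] min [ 0.57  -0.393  0.008] max [ 0.734 -0.294  0.015]
scene tyre 2304 [0.6024 0.0098 0.1131] min
[... 347 characters left out ...]
n [ 0.43  -0.34   0.022] max [ 0.466 -0.29   0.12 ]
scene bluetop 60 [ 0.4433 -0.315   0.1168] min [ 0.43  -0.329  0.113] max [ 0.455 -0.302  0.12 ]
scene bluehead 56 [ 0.4592 -0.3129  0.0265] min [ 0.434 -0.34   0.022] max [ 0.466 -0.29   0.03 ]
scene b1 495 [ 0.5053 -0.2086  0.0512] min [ 0.477 -0.238  0.009] max [ 0.523 -0.178  0.121]
scene b2 512 [ 0.3507 -0.3659  0.0634] min [ 0.319 -0.399  0.008] max [ 0.454 -0.318  0.12 ]
scene jar 491 [0.4658 0.3204 0.0557] min [0.392 0.296 0.008] max [0.485 0.361 0.082]
scene can 1026 [0.6757 0.3377 0.1189] min [0.539 0.322 0.008] max [0.691 0.407 0.176]
scene wrench 242 [ 0.6568 -0.3428  0.0093] min [ 0.568 -0.389  0.008] max [ 0.737 -0.293  0.014]
```

View pics/crop.png

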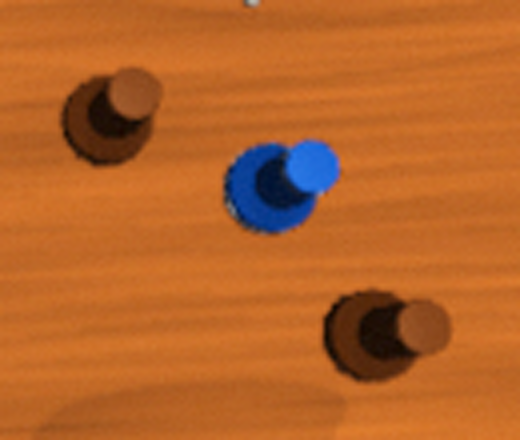

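The crop shows the blue reader at about (312,168), i.e. top-view (388,232), with a brown look-alike on each side. The blue one, with its axis at about (0.440, -0.315), is the target. I'll turn the tool so that tool x is world +y and tool y is world +x, then travel.

Call:
carry_out([
  [[0,0,0],10,1],
  [[0,0,0],10,1],
  [[0,0,0],10,1],
  [[0,0,0],10,1],
  [[0,0,0],10,1],
  [[0,0,0],10,1],
  [[0,0,0],10.1,1],
  [[-4,3,0],0,1],
  [[-5,3,0],0,1],
  [[-5,3,0],0,1],
  [[-5,3,0],0,1],
  [[-5,3,0],0,1],
  [[-5,3,0],0,1],
  [[-5,3,0],0,1],
  [[-5,2,0],0,1],
  [[-5,0,0],0,1],
  [[-5,0,0],0,1],
  [[-5,0,0],0,1],
  [[-5,0,0],0,1],
  [[-5,0,0],0,1],
])

```text
time: 2.6
eef_pos: [0.4594, -0.0066, 0.2312]
tool_rot: [[-0.001, 1.0, 0.0], [1.0, 0.001, 0.0], [0.0, 0.0, -1.0]]
ft_force: [0.9, -0.2, 0.0]
finger_gap: 0.0854
gripper_force: 0.0
```

Call:
carry_out([
  [[-5,-0.5,0],0,1],
  [[-5,-0.5,0],0,1],
  [[-5,-0.5,0],0,1],
  [[-5,-0.5,0],0,1],
  [[-5,0,0],0,1],
  [[-3,0,0],0,1],
  [[0,0,0],0,1],
  [[0,0,0],0,1],
])

```text
time: 3.6
eef_pos: [0.4398, -0.2847, 0.2311]
tool_rot: [[-0.0, 1.0, -0.0], [1.0, 0.0, 0.0], [0.0, -0.0, -1.0]]
ft_force: [-0.3, -0.9, -0.2]
finger_gap: 0.0854
gripper_force: 0.0
```

```bash
python3 - <<'E'
from h import *
s=r.get_state(); print(s['time'],s['eef_pos'],s['tool_rot'].round(4),s['joint_pos'].round(1))
p,d=optics.grab_frame("wrist"); cv2.imwrite("pics/w1.png",p)
c=optics.camera_info("wrist"); M=c['mount']; H=hsv(p)
m=(abs(H[...,0].astype(int)-115)<14)&(H[...,1]>120)&(d>0)
v,u=np.nonzero(m); x=(u-c['cx'])/c['fx'];y=(v-c['cy'])/c['fy'];t=np.hypot(x,y)+1e-9
z=d[m]; X=np.c_[np.tan(t)*x/t*z,np.tan(t)*y/t*z,z]
T=X@M[:3,:3].T+M[:3,3]; W=T@s['tool_rot'].T+s['eef_pos']
k=np.linalg.norm(W[:,:2]-[.44,-.315],axis=1)<.06; W=W[k]
for a,b in((.105,.125),(.01,.03)):
    q=W[(W[:,2]>a)&(W[:,2]<b)]; print(len(q),q.min(0).round(4),q.max(0).round(4),np.mean(q,0).round(4))
E
```

```text
3.6 [ 0.43984535 -0.28468466  0.23108985] [[-4.e-04  1.e+00 -3.e-04]
 [ 1.e+00  4.e-04  4.e-04]
 [ 4.e-04 -3.e-04 -1.e+00]] [-35.7 -12.4 101.    0.   91.5 -35.7]
931 [ 0.4238 -0.3305  0.1051] [ 0.4556 -0.2983  0.1177] [ 0.4399 -0.3137  0.1155]
509 [ 0.4123 -0.3328  0.0184] [ 0.4679 -0.2853  0.03  ] [ 0.4398 -0.3014  0.0263]
```

Call:
carry_out([
  [[-3,0,2],0,1],
  [[0,0,4],0,1],
  [[0,0,4],0,1],
  [[0,0,3],0,1],
  [[0,0,2.5],0,1],
  [[0,0,1],0,1],
  [[0,0,0],0,1],
  [[0,0,0],0,-1],
  [[0,0,0],0,-1],
  [[0,0,0],0,-1],
  [[0,0,0],0,-1],
  [[0,0,0],0,-1],
  [[0,0,0],0,-1],
  [[0,0,0],0,-1],
])

```text
time: 5.4
eef_pos: [0.4401, -0.3153, 0.0671]
tool_rot: [[-0.0, 1.0, 0.001], [1.0, 0.0, -0.001], [-0.001, 0.001, -1.0]]
ft_force: [-2.4, 0.8, 5.8]
finger_gap: 0.0327
gripper_force: 59.8
```

Call:
carry_out([
  [[0,0,-1],0,-1],
  [[0,0,-3],0,-1],
  [[0,0,-5],0,-1],
  [[0,0,-5],0,-1],
  [[0,0,-3],0,-1],
  [[2,1,0],0,-1],
  [[4,2.5,0],0,-1],
  [[5,3,0],0,-1],
  [[5,3,0],0,-1],
  [[5,3,0],0,-1],
  [[3,2,0],0,-1],
  [[1.3,1.1,0],0,-1],
  [[0,0,0],0,-1],
  [[0,0,0],0,-1],
])

```text
time: 7.15
eef_pos: [0.5954, -0.0629, 0.2364]
tool_rot: [[0.0, 1.0, -0.0], [1.0, -0.0, -0.0], [-0.0, -0.0, -1.0]]
ft_force: [-0.4, -0.5, -2.6]
finger_gap: 0.0332
gripper_force: 60.0
```

```bash
python3 - <<'E'
from h import *
s=r.get_state(); print(s['time'],s['eef_pos'],s['finger_gap'],s['ft_force'])
ps=[optics.grab_frame(n) for n in("top","scene","wrist")]
cv2.imwrite("pics/m2.png",np.hstack([cv2.resize(ps[i][0],(400,300)) for i in(0,1)])); cv2.imwrite("pics/w2.png",ps[2][0])
for n,(p,d) in zip(("top","scene"),ps):
    W=cloud(n,d);H=hsv(p)
    m=(abs(H[...,0].astype(int)-115)<14)&(H[...,1]>120)&(d>0)&(np.linalg.norm(W[...,:2]-s['eef_pos'][:2],axis=2)<.07)
    q=W[m]; print(n,len(q),q.min(0).round(3),q.max(0).round(3)) if len(q) else print(n,'no blue')
    m=red(p)&(np.linalg.norm(W[...,:2]-[.558,.02],axis=2)<.15); v,u=np.nonzero(m); print(n,m.sum(),onplane(n,[u.mean(),v.mean()],.146) if len(u) else '')
E
```

```text
7.15 [ 0.59539824 -0.06290951  0.23641558] 0.03318375093732183 [-0.37380448 -0.51658665 -2.64235292]
top 152 [ 0.551 -0.102  0.103] [ 0.644 -0.036  0.382]
top 65 [[ 0.64184959 -0.02003183  0.146     ]]
scene 85 [ 0.596 -0.09   0.19 ] [ 0.623 -0.04   0.206]
scene 62 [[ 0.6411278  -0.01194135  0.146     ]]
```

View pics/m2.png

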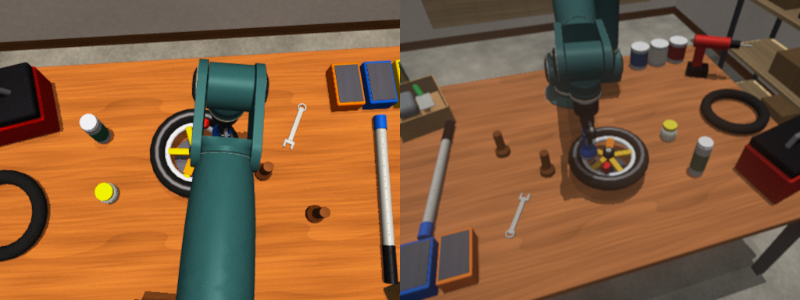

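View pics/w2.png

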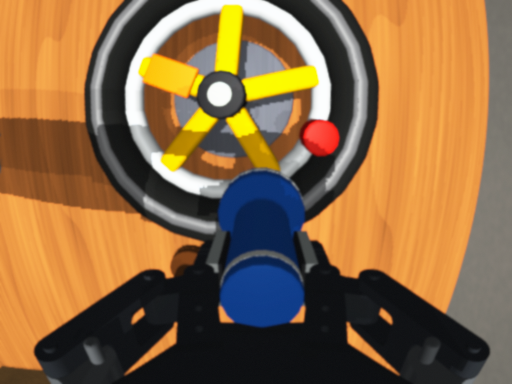

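The reader is held upright. The wrist view shows the whole wheel: red cap at (320,138), nut at (220,94), orange reflector at (170,76). I'll refine the hub position and compute the push rows.

```bash
cat >> h.py <<'E'
def wplane(uv,z,s):
    c=optics.camera_info("wrist");M=c['mount'];uv=np.atleast_2d(uv).astype(float)
    x=(uv[:,0]-c['cx'])/c['fx'];y=(uv[:,1]-c['cy'])/c['fy'];t=np.hypot(x,y)+1e-9
    ray=np.c_[np.sin(t)*x/t,np.sin(t)*y/t,np.cos(t)]@M[:3,:3].T@s['tool_rot'].T
    o=s['tool_rot']@M[:3,3]+s['eef_pos']
    return o+ray*((z-o[2])/ray[:,2])[:,None]
def orows(P,Q,step=.05):
    "tool rows (x=+y world, y=+x world, z=-z) in cm through the points P from Q, rounded without drift"
    out=[];e=np.array(Q,float)*100
    for p in np.array(P)*100:
        k=np.round((p-e)/step)*step; e=e+k; out.append([float(round(k[1],2)),float(round(k[0],2)),float(round(-k[2],2))])
    return out
E
python3 - <<'E'
from h import *
s=r.get_state()
p=cv2.imread("pics/w2.png");H=hsv(p)
m=np.zeros(red(p).shape,bool);m[80:108,206:234]=1;m&=(H[...,1]<60)&(H[...,2]>170)
v,u=np.nonzero(m);print('nut',m.sum(),u.mean(),v.mean(),wplane([u.mean(),v.mean()],.127,s))
v,u=np.nonzero(red(p));print('cap',len(u),wplane([u.mean(),v.mean()],.146,s))
o=(H[...,0]>11)&(H[...,0]<20)&(H[...,1]>230)&(H[...,2]>225);o[:, :100]=0;o[:,240:]=0;o[110:]=0;o[:40]=0
v,u=np.nonzero(o);print('orange',len(u),u.mean(),v.mean(),wplane([u.mean(),v.mean()],.103,s))
# dark tyre outline via bright grey ring is avoided; push rows
C=np.array([.558,.0195]);q=s['eef_pos'];a0=np.degrees(np.arctan2(q[1]-C[1],q[0]-C[0]));print(a0)
inc=[2,3,3,2,1.5,1.5,2,3,4.5,6,7.5,9,10.5,12,13.5,14.5,15.5,12,8,4]
a=np.radians(a0+np.cumsum(inc));print(np.degrees(a).round(0))
P=np.c_[C[0]+.09*np.cos(a),C[1]+.09*np.sin(a),np.full(len(a),q[2])]
P[17:,2]+=[.01,.03,.05]
print(orows(P,q))
E
```

```text
nut 478 219.05020920502093 93.56903765690376 [[0.56006514 0.02129682 0.127     ]]
cap 881 [[ 0.64407835 -0.01492363  0.146     ]]
orange 93 172.8279569892473 78.16129032258064 [[0.51249034 0.03954492 0.103     ]]
-65.57114369293755
[-64. -61. -58. -56. -54. -53. -51. -48. -43. -37. -30. -21. -10.   2.
  15.  30.  45.  57.  65.  69.]
[[0.2, 0.25, -0.0], [0.2, 0.45, -0.0], [0.25, 0.4, -0.0], [0.15, 0.25, -0.0], [0.15, 0.2, -0.0], [0.15, 0.2, -0.0], [0.2, 0.2, -0.0], [0.3, 0.4, -0.0], [0.5, 0.5, -0.0], [0.7, 0.6, -0.0], [1.0, 0.65, -0.0], [1.3, 0.6, -0.0], [1.55, 0.4, -0.0], [1.9, 0.15, -0.0], [2.1, -0.3, -0.0], [2.1, -0.9, -0.0], [1.9, -1.5, -0.0], [1.2, -1.45, -1.0], [0.6, -1.1, -2.0], [0.2, -0.6, -2.0]]
```

Call:
carry_out([
  [[0,0,1],0,-1],
  [[0,0,2],0,-1],
  [[0,0,1],0,-1],
  [[0,0,0.2],0,-1],
  [[0,0,0],0,-1],
])

```text
time: 7.92
eef_pos: [0.5959, -0.062, 0.1944]
tool_rot: [[-0.001, 1.0, 0.0], [1.0, 0.001, -0.0], [-0.0, 0.0, -1.0]]
ft_force: [0.0, 0.2, -1.7]
finger_gap: 0.0328
gripper_force: 60.0
```

Call:
carry_out([
  [[0.2,0.25,0],0,-1],
  [[0.2,0.45,0],0,-1],
  [[0.25,0.4,0],0,-1],
  [[0.15,0.25,0],0,-1],
  [[0.15,0.2,0],0,-1],
  [[0.15,0.2,0],0,-1],
  [[0.2,0.2,0],0,-1],
  [[0.3,0.4,0],0,-1],
  [[0.5,0.5,0],0,-1],
  [[0.7,0.6,0],0,-1],
  [[1.0,0.65,0],0,-1],
  [[1.3,0.6,0],0,-1],
  [[1.55,0.4,0],0,-1],
  [[1.9,0.15,0],0,-1],
  [[2.1,-0.3,0],0,-1],
  [[2.1,-0.9,0],0,-1],
  [[1.9,-1.5,0],0,-1],
  [[1.2,-1.45,-1.0],0,-1],
  [[0.6,-1.1,-2.0],0,-1],
  [[0.2,-0.6,-2.0],0,-1],
])

```text
time: 10.42
eef_pos: [0.5891, 0.1047, 0.2468]
tool_rot: [[-0.001, 1.0, 0.002], [1.0, 0.001, 0.0], [0.0, 0.002, -1.0]]
ft_force: [0.7, -0.6, -0.7]
finger_gap: 0.033
gripper_force: 60.0
```

```bash
cat > meas.py <<'E'
from h import *
import json,os,sys
def meas(n):
    s=r.get_state(); p,d=optics.grab_frame(n); m=red(p)
    if n=="scene": m[:140]=0;m[260:]=0;m[:,:200]=0;m[:,330:]=0
    k,lab,stt,cen=cv2.connectedComponentsWithStats(m.astype(np.uint8))
    if k<2: return None,p
    i=1+np.argmax(stt[1:,4]);
    q=wplane(cen[i],.147,s)[0] if n=="wrist" else onplane(n,cen[i],.147)[0]
    row=[n,float(s['time']),int(stt[i,4]),float(q[0]),float(q[1])]
    open('log.txt','a').write(json.dumps(row)+'\n'); return row,p
E
python3 - <<'E'
from meas import *
s=r.get_state();print(s['eef_pos'],s['ft_force'],s['finger_gap'])
for n in("scene","wrist","scene","wrist"):
    a,p=meas(n);print(a); cv2.imwrite(f"pics/p_{n}.png",p)
E
```

```text
[0.58912333 0.10465966 0.24683906] [ 0.69801333 -0.63829791 -0.7464876 ] 0.03298380488157582
['scene', 10.425, 38, 0.5106083076408527, 0.09566430299810802]
['wrist', 10.475, 925, 0.5069581989473171, 0.0950730987033804]
['scene', 10.525, 49, 0.4968714882668879, 0.08559001026510638]
['wrist', 10.575, 963, 0.4939668278742084, 0.08235735712865071]
```

Call:
carry_out([
  [[0,0,0],0,-1],
  [[0,0,0],0,-1],
  [[0,0,0],0,-1],
  [[0,0,0],0,-1],
])

```text
time: 11.12
eef_pos: [0.5897, 0.1045, 0.2441]
tool_rot: [[-0.0, 1.0, -0.0], [1.0, 0.0, -0.0], [-0.0, -0.0, -1.0]]
ft_force: [-0.2, -0.3, -1.7]
finger_gap: 0.0328
gripper_force: 60.0
```

```bash
python3 - <<'E'
from meas import *
for n in("scene","wrist"): print(meas(n)[0])
E
```

```text
['scene', 11.125, 47, 0.47923512578333116, -0.017597423916358407]
None
```

Call:
carry_out([
  [[0,0,0],0,-1],
  [[0,0,0],0,-1],
  [[0,0,0],0,-1],
  [[0,0,0],0,-1],
])

```text
time: 11.72
eef_pos: [0.5897, 0.1045, 0.2443]
tool_rot: [[-0.001, 1.0, 0.0], [1.0, 0.001, -0.0], [-0.0, 0.0, -1.0]]
ft_force: [0.4, -0.3, -1.2]
finger_gap: 0.0328
gripper_force: 60.0
```

```bash
python3 - <<'E'
from meas import *
for n in("scene","wrist"): a,p=meas(n);print(a)
E
cat > fit.py <<'E'
from h import *
import json
from scipy.optimize import least_squares
def wheel(par,t):   # a0, w0, drag accel (const part A, viscous A/3)
    a0,w0,A=par; k=A/3.; tau=t-T0
    return a0+(w0+A/k)*(1-np.exp(-k*tau))/k-A/k*tau, (w0+A/k)*np.exp(-k*tau)-A/k
T0=10.5
def fit(C0=(.5593,.0207)):
    L=[json.loads(x) for x in open('log.txt')]
    t=np.array([x[1] for x in L]);q=np.array([x[3:5] for x in L]);w=np.array([1. if x[0]=="wrist" else .5 for x in L])
    def res(v):
        a,_=wheel(v[:3],t); return np.r_[((v[3]+.09*np.cos(a)-q[:,0])*w),((v[4]+.09*np.sin(a)-q[:,1])*w),(v[3:5]-C0)*.7,(v[2]-.047)*.02]
    s=least_squares(res,[np.radians(127),2.05,.047,*C0],x_scale=[1,1,.1,.1,.1]); e=np.c_[res(s.x)[:len(t)]/w,res(s.x)[len(t):2*len(t)]/w]
    return s.x,e,L
if __name__=="__main__":
    v,e,L=fit(); print(v); print((e*1000).round(1).tolist()); s=r.get_state();t=s['time'];a,w=wheel(v[:3],t);print(t,s['eef_pos'],np.degrees(a)%360,w,[ (tt,round(wheel(v[:3],t+tt)[1],2)) for tt in(4,8,12)])
E
python3 fit.py
```

```text
['scene', 11.725, 53, 0.5693455626511523, -0.0697158789305786]
None
[2.25157403 2.12915524 0.03049558 0.5596443  0.02111518]
[[4.2, 3.5], [-0.2, -1.1], [2.5, 2.4], [-1.4, -1.2], [-1.4, 1.1], [0.0, 1.4]]
11.825 [0.58971374 0.10451168 0.24432504] 288.0339838910087 2.0605344207985867 [(4, np.float64(1.86)), (8, np.float64(1.67)), (12, np.float64(1.48))]
```

```bash
cat > track.py <<'E'
from fit import *
import sys
n=int(sys.argv[1]); zt=float(sys.argv[2]); hold=len(sys.argv)>3
v,e,L=fit(); s=r.get_state(); t=s['time']; q=s['eef_pos']; C=v[3:5]
te=t+.125*np.arange(1,n+1); a,w=wheel(v[:3],te); a_now=wheel(v[:3],t)[0]
ar=np.arctan2(q[1]-C[1],q[0]-C[0])
if hold:   # wait, then ramp to the cap's speed over T, meeting it
    T=.6; ar+=2*np.pi*np.ceil((a_now-ar)/2/np.pi); wm=w.mean()
    tm=t+(ar-a_now)/wm+T/2   # end of ramp
    u=np.clip((te-(tm-T))/T,0,None)
    aim=np.where(te>=tm,a,np.minimum(a+9,ar+wm*T/2*np.minimum(u,1)**2)); print('meet',tm)
else: aim=a
z=q[2]+np.clip(np.arange(1,n+1)/4,0,1)*(zt-q[2])
P=np.c_[C[0]+.09*np.cos(aim),C[1]+.09*np.sin(aim),z]
print('fit',v.round(4),'t',t,'w',wheel(v[:3],t)[1],w[-1],'err now mm',((q[:2]-C-.09*np.array([np.cos(a_now),np.sin(a_now)]))*1000).round(1))
print('last res',(e[-4:]*1000).round(1).tolist(),'z',q[2],'end aim',P[-1].round(4))
print(orows(P,q))
E
python3 track.py 20 .233 1
```

```text
meet 13.369376435073972
fit [2.2516 2.1292 0.0305 0.5596 0.0211] t 11.825 w 2.0605344207985867 1.9335514850656121 err now mm [  2.2 169. ]
last res [[2.5, 2.4], [-1.4, -1.2], [-1.4, 1.1], [0.0, 1.4]] z 0.2443250442325732 end aim [ 0.4851 -0.0293  0.233 ]
[[0.15, 0.05, 0.3], [-0.0, -0.0, 0.25], [-0.0, -0.0, 0.3], [-0.0, -0.0, 0.3], [-0.0, -0.0, -0.0], [-0.0, -0.0, -0.0], [-0.0, -0.0, -0.0], [-0.0, -0.05, -0.0], [0.15, -0.4, -0.0], [0.2, -0.9, -0.0], [0.15, -1.35, -0.0], [-0.1, -1.85, -0.0], [-0.8, -2.45, -0.0], [-1.2, -1.85, -0.0], [-1.65, -1.5, -0.0], [-1.9, -1.05, -0.0], [-2.15, -0.6, -0.0], [-2.15, -0.0, -0.0], [-2.15, 0.5, -0.0], [-1.95, 1.0, -0.0]]
```

Call:
carry_out([
  [[0.15,0.05,0.3],0,-1],
  [[0,0,0.25],0,-1],
  [[0,0,0.3],0,-1],
  [[0,0,0.3],0,-1],
  [[0,0,0],0,-1],
  [[0,0,0],0,-1],
  [[0,0,0],0,-1],
  [[0,-0.05,0],0,-1],
  [[0.15,-0.4,0],0,-1],
  [[0.2,-0.9,0],0,-1],
  [[0.15,-1.35,0],0,-1],
  [[-0.1,-1.85,0],0,-1],
  [[-0.8,-2.45,0],0,-1],
  [[-1.2,-1.85,0],0,-1],
  [[-1.65,-1.5,0],0,-1],
  [[-1.9,-1.05,0],0,-1],
  [[-2.15,-0.6,0],0,-1],
  [[-2.15,0,0],0,-1],
  [[-2.15,0.5,0],0,-1],
  [[-1.95,1.0,0],0,-1],
])

```text
time: 14.32
eef_pos: [0.4849, -0.0307, 0.233]
tool_rot: [[-0.0, 1.0, 0.001], [1.0, 0.0, -0.0], [-0.0, 0.001, -1.0]]
ft_force: [0.8, -0.3, -1.9]
finger_gap: 0.0327
gripper_force: 60.0
```

```bash
python3 - <<'E'
from meas import *
from fit import fit,wheel
s=r.get_state();print(s['time'],s['eef_pos'])
row,p=meas("wrist");print(row); cv2.imwrite("pics/t1.png",p)
v,e,L=fit();C=v[3:5]
# hub nut seen at its expected place; reflector bearing, opposite the cap
H=hsv(p);m=(H[...,0]>9)&(H[...,0]<20)&(H[...,1]>225)&(H[...,2]>215);y,x=np.nonzero(m)
W=wplane(np.c_[x,y],.103,s)[:,:2]-C;k=(np.hypot(*W.T)>.035)&(np.hypot(*W.T)<.08);W=W[k]
ang=np.angle(np.exp(1j*np.arctan2(W[:,1],W[:,0])).mean())
print(k.sum(),'cap by reflector',np.degrees(ang+np.pi)%360,'model',np.degrees(wheel(v[:3],s['time'])[0])%360,'reader',np.degrees(np.arctan2(*(s['eef_pos'][:2]-C)[::-1]))%360)
E
```

```text
14.325 [ 0.48490023 -0.03069905  0.2330366 ]
['wrist', 14.325, 861, 0.4719779177390734, 0.0026197405808737334]
101 cap by reflector 193.6719444904823 model 192.0567708887528 reader 214.76655965621293
```

View pics/t1.png

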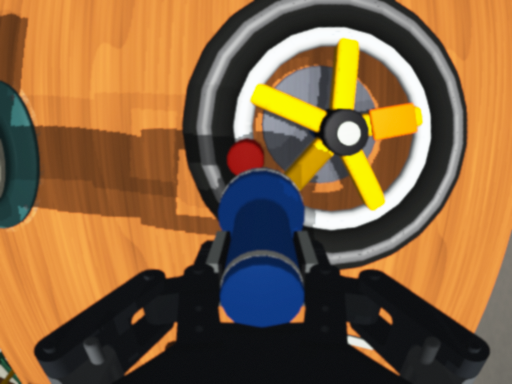

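The view shows the cap at (245,155), about 20° behind the reader. The wheel slows more than the fit assumed, so I'll refit.

```bash
python3 - <<'E'
from meas import *
meas("scene");print(meas("wrist")[0])
E
python3 track.py 20 .233; cat log.txt; python3 fit.py
```

```text
['wrist', 14.425, 215, 0.47436777845917666, -0.004817535504282849]
fit [2.2522 2.1838 0.0828 0.5598 0.0213] t 14.475 w 1.6449461280013375 1.3351376657766183 err now mm [  7.5 -15.2]
last res [[-0.6, -0.1], [0.2, 1.5], [-0.9, 3.5], [0.4, -3.5]] z 0.23266169390360006 end aim [0.6087 0.0968 0.233 ]
[[-0.05, 0.15, -0.0], [-1.4, 1.2, -0.0], [-1.05, 1.45, -0.05], [-0.8, 1.6, 0.0], [-0.45, 1.75, 0.0], [-0.05, 1.7, 0.0], [0.2, 1.75, 0.0], [0.6, 1.6, 0.0], [0.85, 1.5, 0.0], [1.05, 1.25, 0.0], [1.3, 1.05, 0.0], [1.45, 0.75, 0.0], [1.55, 0.5, 0.0], [1.6, 0.2, 0.0], [1.6, -0.05, 0.0], [1.55, -0.35, 0.0], [1.45, -0.6, 0.0], [1.3, -0.85, 0.0], [1.1, -1.05, 0.0], [0.95, -1.2, 0.0]]
["scene", 10.425, 38, 0.5106083076408527, 0.09566430299810802]
["wrist", 10.475, 925, 0.5069581989473171, 0.0950730987033804]
["scene", 10.525, 49, 0.4968714882668879, 0.08559001026510638]
["wrist", 10.575, 963, 0.4939668278742084, 0.08235735712865071]
["scene", 11.125, 47, 0.47923512578333116, -0.017597423916358407]
["scene", 11.725, 53, 0.5693455626511523, -0.0697158789305786]
["wrist", 14.325, 861, 0.4719779177390734, 0.0026197405808737334]
["wrist", 14.425, 215, 0.47436777845917666, -0.004817535504282849]
[2.25224629 2.18376571 0.08283169 0.55978532 0.02128431]
[[4.7, 3.8], [0.0, -0.9], [2.5, 2.4], [-1.5, -1.3], [-0.6, -0.1], [0.2, 1.5], [-0.9, 3.5], [0.4, -3.5]]
14.475 [ 0.48505454 -0.03042051  0.23266169] 203.91801201614157 1.6449461280013375 [(4, np.float64(1.16)), (8, np.float64(0.72)), (12, np.float64(0.33))]
```

The wheel is at 1.64 rad/s and decaying faster than nominal, so fewer than 4 s of waking time are left. No 6 s reading fits, so I'll push again before reading. First I fall in behind the cap and lower the reader.

```bash
cat > behind.py <<'E'
from fit import *
import sys
n=int(sys.argv[1]); lag=np.radians(float(sys.argv[2])); zt=float(sys.argv[3])
v,e,L=fit(); s=r.get_state(); t=s['time']; q=s['eef_pos']; C=v[3:5]
te=t+.125*np.arange(1,n+1); f=lambda x:wheel(v[:3],x)[0]
ar=np.arctan2(q[1]-C[1],q[0]-C[0]); ar+=2*np.pi*np.round((f(t)-ar)/2/np.pi)
wm=1.55;T=.5; tm=t+(ar+lag-f(t))/wm+T/2; u=np.clip((te-tm+T)/T,0,1)
aim=np.where(te>=tm,f(te)-lag,ar+wm*T/2*u**2)
lagn=np.degrees(f(te)-aim); print('tm-t',tm-t,'lag',lagn.round(0),'aim',np.degrees(aim).round(0)%360)
z=np.full(n,q[2]); z[-4:]+=np.array([.25,.5,.8,1])*(zt-q[2])
print(t,orows(np.c_[C[0]+.09*np.cos(aim),C[1]+.09*np.sin(aim),z],q))
E
python3 behind.py 12 43 .195
```

```text
tm-t 0.8553546748907213 lag [ 1. 13. 24. 34. 40. 44. 43. 43. 43. 43. 43. 43.] aim [215. 215. 215. 217. 221. 229. 241. 252. 262. 273. 284. 294.]
14.475 [[0.05, 0.05, -0.0], [-0.0, 0.0, -0.0], [-0.0, 0.0, -0.0], [-0.25, 0.2, -0.0], [-0.55, 0.45, -0.0], [-0.8, 0.8, -0.0], [-1.1, 1.55, -0.0], [-0.7, 1.55, -0.0], [-0.4, 1.65, 0.95], [-0.05, 1.7, 0.95], [0.2, 1.65, 1.1], [0.55, 1.55, 0.75]]
```

Call:
carry_out([
  [[0.05,0.05,0],0,-1],
  [[0,0,0],0,-1],
  [[0,0,0],0,-1],
  [[-0.25,0.2,0],0,-1],
  [[-0.55,0.45,0],0,-1],
  [[-0.8,0.8,0],0,-1],
  [[-1.1,1.55,0],0,-1],
  [[-0.7,1.55,0],0,-1],
  [[-0.4,1.65,0.95],0,-1],
  [[-0.05,1.7,0.95],0,-1],
  [[0.2,1.65,1.1],0,-1],
  [[0.55,1.55,0.75],0,-1],
])

```text
time: 15.98
eef_pos: [0.5978, -0.0602, 0.1944]
tool_rot: [[-0.0, 1.0, -0.001], [1.0, 0.0, 0.0], [0.0, -0.001, -1.0]]
ft_force: [-0.1, -0.0, -1.3]
finger_gap: 0.0326
gripper_force: 60.0
```

```bash
cat > push2.py <<'E'
from fit import *
v,e,L=fit(); s=r.get_state(); t=s['time']; q=s['eef_pos']; C=v[3:5]
a=wheel(v[:3],t)[0]; ar=np.arctan2(q[1]-C[1],q[0]-C[0]); lag=np.degrees((a-ar+np.pi)%(2*np.pi)-np.pi); w=np.degrees(wheel(v[:3],t)[1])/8
print('fit',v.round(4),'lag',lag,'w deg/row',w,(e[-3:]*1000).round(1).tolist(),q)
inc=list(w+np.array([-2,1,2,1.8,1.6]))
import sys
x=[float(y) for y in sys.argv[1].split(',')] ; inc=x
al=ar+np.radians(np.cumsum(inc)); n=len(inc)
cap=wheel(v[:3],t+.125*np.arange(1,n+1))[0]; print('lag if untouched',(np.degrees(cap-al)%360).round(1))
z=np.full(n,.195); z[-3:]=[.205,.225,.245]
print(t,orows(np.c_[C[0]+.09*np.cos(al),C[1]+.09*np.sin(al),z],q))
E
python3 - <<'E'
from meas import *
s=r.get_state();print(s['time'],s['eef_pos'],s['ft_force'])
print(meas("wrist")[0])
E
python3 push2.py 9,11,12,12,12,12,12,13,14,15,16,17,18,18.8,19.3,19.3,16,10,4
```

```text
15.975 [ 0.59778095 -0.06017847  0.19442235] [-0.08022652 -0.02506051 -1.26957429]
['wrist', 15.975, 1386, 0.6495905866838518, 0.007050575953890845]
fit [2.2742 2.085  0.0529 0.5606 0.0224] lag 59.42870603723869 w deg/row 11.551010122101035 [[0.2, 3.4], [2.0, -4.3], [-0.4, -0.7]] [ 0.59868038 -0.0594007   0.19330075]
lag if untouched [ 61.9  62.4  61.8  61.1  60.3  59.4  58.5  56.5  53.5  49.3  44.1  37.8
  30.5  22.3  13.5   4.6 359.  359.3   5.5]
16.025 [[0.7, 1.2, -0.15], [1.1, 1.35, -0.0], [1.45, 1.2, -0.0], [1.7, 0.85, -0.0], [1.8, 0.5, -0.0], [1.9, 0.1, -0.0], [1.85, -0.3, -0.0], [1.9, -0.75, -0.0], [1.8, -1.25, -0.0], [1.5, -1.8, -0.0], [1.1, -2.25, -0.0], [0.4, -2.65, -0.0], [-0.45, -2.8, -0.0], [-1.35, -2.6, -0.0], [-2.2, -2.05, -0.0], [-2.75, -1.25, -0.0], [-2.5, -0.3, -1.0], [-1.55, 0.15, -2.0], [-0.6, 0.15, -2.0]]
```

```bash
sed -i "s/L=\[json.loads(x) for x in open('log.txt')\]/L=[json.loads(x) for x in open('log.txt')];L=[x for x in L if x[0]!='wrist' or x[2]>600]/; " fit.py; sed -i 's/z\[-3:\]=.*/z[-2:]=[.212,.24]/' push2.py
python3 push2.py 12,14.5,15.5,15.5,15.5,15.5,15,14.5,14,14,14.7,15.5,16.3,17.1,17.8,18.5,19,19,14,6; python3 fit.py
```

```text
fit [2.2663 2.1177 0.0593 0.5605 0.0219] lag 59.78458331880789 w deg/row 11.376804983898452 [[-2.3, 1.9], [0.7, -0.4], [-0.4, -0.2]] [ 0.59868038 -0.0594007   0.19330075]
lag if untouched [ 59.1  55.9  51.6  47.1  42.7  38.1  33.9  30.2  26.9  23.5  19.4  14.3
   8.4   1.6 354.  345.7 336.7 327.7 323.6 327.5]
16.025 [[0.95, 1.6, -0.15], [1.6, 1.65, -0.0], [2.1, 1.25, -0.0], [2.35, 0.6, -0.0], [2.4, -0.0, -0.0], [2.35, -0.7, -0.0], [2.0, -1.2, -0.0], [1.6, -1.6, -0.0], [1.05, -1.95, -0.0], [0.6, -2.1, -0.0], [0.1, -2.3, -0.0], [-0.6, -2.35, -0.0], [-1.25, -2.2, -0.0], [-1.95, -1.85, -0.0], [-2.45, -1.25, -0.0], [-2.9, -0.4, -0.0], [-2.9, 0.55, -0.0], [-2.6, 1.45, -0.0], [-1.5, 1.55, -1.7], [-0.55, 0.8, -2.8]]
[2.26632014 2.11773161 0.05927118 0.56048687 0.02189931]
[[3.9, 3.6], [-0.4, -1.1], [2.4, 2.3], [-1.3, -1.3], [-0.6, 2.1], [-2.3, 1.9], [0.7, -0.4], [-0.4, -0.2]]
16.025 [ 0.59868038 -0.0594007   0.19330075] 354.9480084166414 1.5885016426106278 [(4, np.float64(1.24)), (8, np.float64(0.92)), (12, np.float64(0.62))]
```

Call:
carry_out([
  [[0.95,1.6,-0.1],0,-1],
  [[1.6,1.65,0],0,-1],
  [[2.1,1.25,0],0,-1],
  [[2.35,0.6,0],0,-1],
  [[2.4,0,0],0,-1],
  [[2.35,-0.7,0],0,-1],
  [[2.0,-1.2,0],0,-1],
  [[1.6,-1.6,0],0,-1],
  [[1.05,-1.95,0],0,-1],
  [[0.6,-2.1,0],0,-1],
  [[0.1,-2.3,0],0,-1],
  [[-0.6,-2.35,0],0,-1],
  [[-1.25,-2.2,0],0,-1],
  [[-1.95,-1.85,0],0,-1],
  [[-2.45,-1.25,0],0,-1],
  [[-2.9,-0.4,0],0,-1],
  [[-2.9,0.55,0],0,-1],
  [[-2.6,1.45,0],0,-1],
  [[-1.5,1.55,-1.7],0,-1],
  [[-0.55,0.8,-2.8],0,-1],
])

```text
time: 18.52
eef_pos: [0.5116, -0.0565, 0.241]
tool_rot: [[0.001, 1.0, -0.001], [1.0, -0.001, 0.0], [0.0, -0.001, -1.0]]
ft_force: [0.9, 1.5, -2.0]
finger_gap: 0.0327
gripper_force: 60.2
```

```bash
mv log.txt log1.txt; python3 - <<'E'
from meas import *
s=r.get_state();print(s['time'],s['eef_pos'],s['ft_force'],s['finger_gap'])
for n in ("wrist","wrist","wrist"):
    row,p=meas(n);print(row, row and np.degrees(np.arctan2(row[4]-.0219,row[3]-.5605)))
E
```

```text
18.525 [ 0.51159867 -0.05649722  0.24102719] [ 0.94757126  1.51174809 -1.98600768] 0.03272961851622055
['wrist', 18.525, 829, 0.5949280910441257, -0.06094626146901632] -67.43388975428614
['wrist', 18.575, 785, 0.606562969275983, -0.05488955710776966] -59.04214985626744
['wrist', 18.625, 777, 0.6169698791744627, -0.047126204569067943] -50.713629442823795
```

The cap now turns at about 2.9 rad/s, under the limit. I'll sample the coasting wheel for an accurate fit before tracking.

Call:
carry_out([
  [[0,0,0.4],0,-1],
  [[0,0,0.4],0,-1],
  [[0,0,0],0,-1],
  [[0,0,0],0,-1],
  [[0,0,0],0,-1],
])

```text
time: 19.3
eef_pos: [0.5123, -0.056, 0.2334]
tool_rot: [[-0.001, 1.0, 0.0], [1.0, 0.001, -0.0], [-0.0, 0.0, -1.0]]
ft_force: [-0.2, -0.3, -2.2]
finger_gap: 0.0324
gripper_force: 60.4
```

```bash
sed -i 's/^T0=.*/T0=18.525/; s/np.radians(127),2.05,.047/np.radians(-67.4),2.9,.059/; s/(v\[2\]-.047)/(v[2]-.059)/' fit.py
python3 -c "
from meas import *
print(meas('wrist')[0]);print(meas('scene')[0])"; python3 fit.py
```

```text
['wrist', 19.3, 790, 0.6024087181679145, 0.09862473157598461]
['scene', 19.35, 53, 0.5909641579346299, 0.10749673408155924]
[-1.15133548  2.89540702  0.05788092  0.55845012  0.02106882]
[[0.2, -0.2], [0.0, -0.1], [0.0, -0.1], [0.1, 0.9], [0.2, -2.6]]
19.4 [ 0.5123284  -0.05602443  0.23337161] 76.71028762096323 2.7967165270083685 [(4, np.float64(2.37)), (8, np.float64(1.97)), (12, np.float64(1.6))]
```

Call:
carry_out([
  [[0,0,0],0,-1],
  [[0,0,0],0,-1],
  [[0,0,0],0,-1],
  [[0,0,0],0,-1],
  [[0,0,0],0,-1],
  [[0,0,0],0,-1],
  [[0,0,0],0,-1],
  [[0,0,0],0,-1],
])

```text
time: 20.4
eef_pos: [0.5123, -0.056, 0.2333]
tool_rot: [[-0.001, 1.0, -0.0], [1.0, 0.001, -0.0], [-0.0, -0.0, -1.0]]
ft_force: [0.4, 1.0, -2.2]
finger_gap: 0.0326
gripper_force: 60.4
```

```bash

python3 -c "
from meas import *
print(meas('wrist')[0]);print(meas('scene')[0])"; python3 fit.py
```

```text
None
None
[-1.15133548  2.89540702  0.05788092  0.55845012  0.02106882]
[[0.2, -0.2], [0.0, -0.1], [0.0, -0.1], [0.1, 0.9], [0.2, -2.6]]
20.5 [ 0.51229829 -0.0560347   0.23331443] 249.12481982720345 2.6749890679456634 [(4, np.float64(2.25)), (8, np.float64(1.86)), (12, np.float64(1.5))]
```

Call:
carry_out([
  [[0,0,0],0,-1],
  [[0,0,0],0,-1],
  [[0,0,0],0,-1],
  [[0,0,0],0,-1],
  [[0,0,0],0,-1],
])

```text
time: 21.12
eef_pos: [0.5123, -0.056, 0.2333]
tool_rot: [[-0.001, 1.0, -0.0], [1.0, 0.001, 0.0], [0.0, -0.0, -1.0]]
ft_force: [-0.7, -0.0, -1.9]
finger_gap: 0.033
gripper_force: 60.4
```

```bash

python3 -c "
from meas import *
print(meas('wrist')[0])"; python3 fit.py
```

```text
['wrist', 21.125, 761, 0.6469090641000623, 0.0040062743584107895]
[-1.15197385  2.88305153  0.03844641  0.55853693  0.02109578]
[[0.2, -0.2], [0.0, -0.1], [0.0, -0.2], [0.1, 1.0], [0.1, -2.5], [-0.0, -0.0]]
21.175 [ 0.51229638 -0.05603964  0.23329248] 356.7439687331198 2.6866117907771674 [(4, np.float64(2.4)), (8, np.float64(2.13)), (12, np.float64(1.88))]
```

Call:
carry_out([
  [[0,0,0],0,-1],
  [[0,0,0],0,-1],
  [[0,0,0],0,-1],
  [[0,0,0],0,-1],
  [[0,0,0],0,-1],
  [[0,0,0],0,-1],
])

```text
time: 21.92
eef_pos: [0.5123, -0.056, 0.2333]
tool_rot: [[-0.001, 1.0, -0.0], [1.0, 0.001, 0.0], [0.0, -0.0, -1.0]]
ft_force: [0.5, -0.3, -2.3]
finger_gap: 0.0324
gripper_force: 60.4
```

```bash

python3 -c "
from meas import *
print(meas('wrist')[0]);print(meas('scene')[0])"; python3 fit.py; python3 track.py 20 .233 1
```

```text
['wrist', 21.925, 359, 0.5315644889361308, 0.09839677435540686]
['scene', 21.975, 41, 0.5216994748130365, 0.10145816333094049]
[-1.16145948  2.91817272  0.05231886  0.55912145  0.02130823]
[[0.0, -0.3], [-0.0, -0.3], [0.2, -0.4], [-0.0, 1.6], [-0.2, -1.9], [0.4, -0.7], [-1.7, 0.9]]
22.025 [ 0.51229584 -0.05604533  0.2333244 ] 123.15513484818564 2.567739136206143 [(4, np.float64(2.19)), (8, np.float64(1.84)), (12, np.float64(1.52))]
meet 23.151552933721078
fit [-1.1615  2.9182  0.0523  0.5591  0.0213] t 22.025 w 2.567739136206143 2.330206727887168 err now mm [   2.4 -152.7]
last res [[-0.0, 1.6], [-0.2, -1.9], [0.4, -0.7], [-1.7, 0.9]] z 0.23332439820827777 end aim [0.5228 0.1036 0.233 ]
[[0.05, 0.0, 0.0], [-0.0, 0.0, 0.0], [-0.0, 0.0, 0.0], [-0.0, 0.0, 0.05], [-0.1, 0.15, -0.0], [-0.35, 0.7, -0.0], [-0.45, 1.2, -0.0], [-0.4, 1.85, -0.0], [0.15, 2.45, -0.0], [1.25, 3.2, -0.0], [1.85, 2.05, -0.0], [2.3, 1.4, -0.0], [2.65, 0.65, -0.0], [2.7, -0.15, -0.0], [2.5, -0.95, -0.0], [2.1, -1.65, -0.0], [1.55, -2.2, -0.0], [0.8, -2.5, -0.0], [0.05, -2.65, -0.0], [-0.7, -2.5, -0.0]]
```

Call:
carry_out([
  [[0.05,0,0],0,-1],
  [[0,0,0],0,-1],
  [[0,0,0],0,-1],
  [[0,0,0.05],0,-1],
  [[-0.1,0.15,0],0,-1],
  [[-0.35,0.7,0],0,-1],
  [[-0.45,1.2,0],0,-1],
  [[-0.4,1.85,0],0,-1],
  [[0.15,2.45,0],0,-1],
  [[1.25,3.2,0],0,-1],
  [[1.85,2.05,0],0,-1],
  [[2.3,1.4,0],0,-1],
  [[2.65,0.65,0],0,-1],
  [[2.7,-0.15,0],0,-1],
  [[2.5,-0.95,0],0,-1],
  [[2.1,-1.65,0],0,-1],
  [[1.55,-2.2,0],0,-1],
  [[0.8,-2.5,0],0,-1],
  [[0.05,-2.65,0],0,-1],
  [[-0.7,-2.5,0],0,-1],
])

```text
time: 24.52
eef_pos: [0.5216, 0.1038, 0.2328]
tool_rot: [[-0.001, 1.0, 0.0], [1.0, 0.001, 0.0], [0.0, 0.0, -1.0]]
ft_force: [0.4, -0.8, -1.0]
finger_gap: 0.0329
gripper_force: 60.3
```

```bash
python3 - <<'E'
from meas import *
s=r.get_state();print(s['time'],s['eef_pos'])
row,p=meas("scene");print(row); cv2.imwrite("pics/t2.png",cv2.resize(p[130:280,180:350],None,fx=4,fy=4))
E
python3 track.py 20 .233
```

```text
24.525 [0.52163937 0.10380115 0.23275223]
None
fit [-1.1615  2.9182  0.0523  0.5591  0.0213] t 24.575 w 2.3255609149054024 2.098360380034645 err now mm [6.3 4.2]
last res [[-0.0, 1.6], [-0.2, -1.9], [0.4, -0.7], [-1.7, 0.9]] z 0.23309144864291007 end aim [0.579  0.1091 0.233 ]
[[-2.05, -2.65, 0.0], [-2.15, -1.5, 0.0], [-2.45, -0.8, 0.0], [-2.55, -0.05, 0.0], [-2.45, 0.65, 0.0], [-2.2, 1.3, 0.0], [-1.7, 1.85, 0.0], [-1.15, 2.2, 0.0], [-0.45, 2.45, 0.0], [0.2, 2.5, 0.0], [0.9, 2.3, 0.0], [1.45, 2.0, 0.0], [1.95, 1.5, 0.0], [2.25, 0.9, 0.0], [2.4, 0.3, 0.0], [2.35, -0.4, 0.0], [2.2, -0.95, 0.0], [1.85, -1.5, 0.0], [1.4, -1.95, 0.0], [0.8, -2.2, 0.0]]
```

View pics/t2.png

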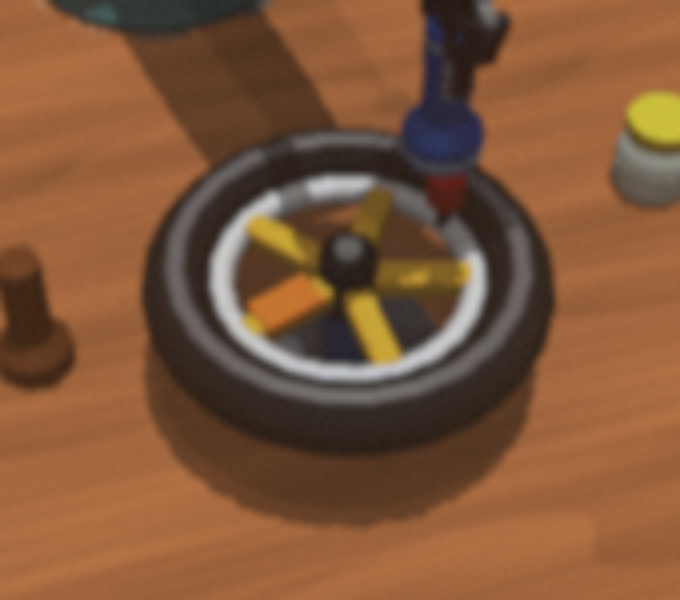

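The view shows the reader's head at (443,140) with the red cap directly beneath it at (448,190), so it is on target. I'll check the phase numerically, then continue.

```bash
cat > chk.py <<'E'
from fit import *
def cap_from_scene(p,t,eef):
    v,e,L=fit(); C=v[3:5]; H=hsv(p); B=np.zeros(p.shape[:2],bool);B[150:255,205:325]=1
    o=B&(H[...,0]>7)&(H[...,0]<17)&(H[...,1]>200)&(H[...,2]>190)
    y,x=np.nonzero(o); ref=None
    if len(x)>8:
        W=onplane("scene",np.c_[x,y],.104)[:,:2]-C; ref=np.degrees(np.arctan2(*W.mean(0)[::-1])+np.pi)
    m=B&((H[...,0]<5)|(H[...,0]>174))&(H[...,1]>170)&(H[...,2]>50); k,lab,st,cen=cv2.connectedComponentsWithStats(m.astype(np.uint8)); cap=None
    if k>1:
        i=1+np.argmax(st[1:,4]); X=onplane("scene",cen[i],.132)[0,:2]-C; cap=(int(st[i,4]),X.round(4).tolist(),float(np.degrees(np.arctan2(X[1],X[0]))))
    a=np.degrees(wheel(v[:3],t)[0])
    print('model',round(a%360,1),'reader',round(np.degrees(np.arctan2(*(eef[:2]-C)[::-1]))%360,1),'reflector',len(x),ref,'cap',cap)
if __name__=="__main__":
    import time
    s=r.get_state(); p,d=optics.grab_frame("scene"); cap_from_scene(p,s['time'],s['eef_pos'])
E
python3 - <<'E'
from chk import *
p=cv2.imread('pics/t2.png');p=cv2.resize(p,None,fx=.25,fy=.25,interpolation=cv2.INTER_AREA)
F=np.zeros((384,512,3),np.uint8);F[130:280,180:350]=p
cap_from_scene(F,24.525,np.array([.5216,.1038]))
E
```

```text
model 113.8 reader 114.5 reflector 0 None cap (30, [-0.0301, 0.0871], 109.07575693511475)
```

Call:
carry_out([
  [[-2.05,-2.65,0],0,-1],
  [[-2.15,-1.5,0],0,-1],
  [[-2.45,-0.8,0],0,-1],
  [[-2.55,-0.05,0],0,-1],
  [[-2.45,0.65,0],0,-1],
  [[-2.2,1.3,0],0,-1],
  [[-1.7,1.85,0],0,-1],
  [[-1.15,2.2,0],0,-1],
  [[-0.45,2.45,0],0,-1],
  [[0.2,2.5,0],0,-1],
  [[0.9,2.3,0],0,-1],
  [[1.45,2.0,0],0,-1],
  [[1.95,1.5,0],0,-1],
  [[2.25,0.9,0],0,-1],
  [[2.4,0.3,0],0,-1],
  [[2.35,-0.4,0],0,-1],
  [[2.2,-0.95,0],0,-1],
  [[1.85,-1.5,0],0,-1],
  [[1.4,-1.95,0],0,-1],
  [[0.8,-2.2,0],0,-1],
])

```text
time: 27.08
eef_pos: [0.5805, 0.1103, 0.2329]
tool_rot: [[-0.001, 1.0, 0.0], [1.0, 0.001, -0.0], [-0.0, 0.0, -1.0]]
ft_force: [-0.0, -0.5, -1.2]
finger_gap: 0.0327
gripper_force: 60.6
```

```bash
python3 - <<'E'
from chk import *
s=r.get_state();print(s['time'],s['eef_pos'])
p,d=optics.grab_frame("scene"); cap_from_scene(p,s['time'],s['eef_pos']); cv2.imwrite("pics/t3.png",cv2.resize(p[130:280,180:350],None,fx=4,fy=4))
E
python3 track.py 20 .233
```

```text
27.075 [0.58053704 0.11034131 0.23290538]
model 77.2 reader 76.5 reflector 0 None cap (61, [0.0331, 0.0845], 68.62956315114958)
fit [-1.1615  2.9182  0.0523  0.5591  0.0213] t 27.125 w 2.0939166445383535 1.8765985808228578 err now mm [9.  0.3]
last res [[-0.0, 1.6], [-0.2, -1.9], [0.4, -0.7], [-1.7, 0.9]] z 0.2332886730476663 end aim [0.6484 0.033  0.233 ]
[[-0.05, -3.25, 0.0], [-0.65, -2.25, 0.0], [-1.15, -2.0, 0.0], [-1.65, -1.6, 0.05], [-2.0, -1.15, -0.0], [-2.2, -0.6, -0.0], [-2.25, -0.05, -0.0], [-2.2, 0.5, -0.0], [-1.95, 1.05, -0.0], [-1.7, 1.5, -0.0], [-1.2, 1.85, -0.0], [-0.75, 2.1, -0.0], [-0.2, 2.2, -0.0], [0.3, 2.15, -0.0], [0.85, 2.0, -0.0], [1.25, 1.75, -0.0], [1.65, 1.35, -0.0], [1.9, 0.95, -0.0], [2.1, 0.5, -0.0], [2.1, -0.05, -0.0]]
```

View pics/t3.png

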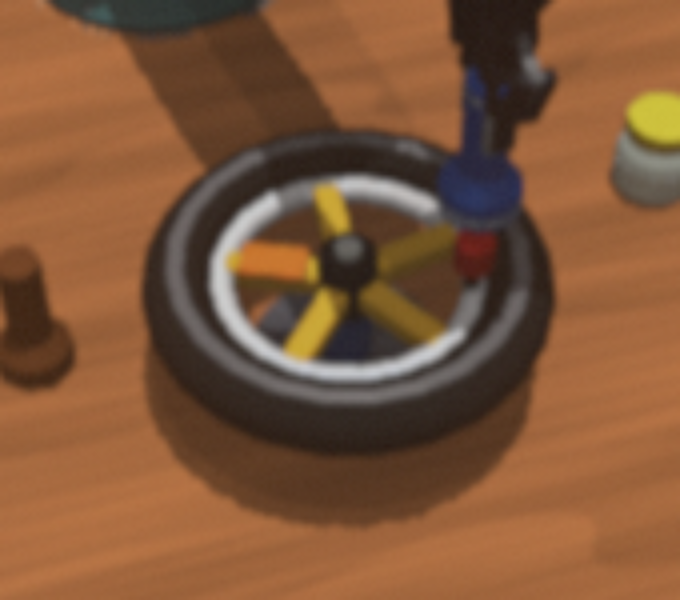

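```bash
python3 - <<'E'
from chk import *
v,e,L=fit();C=v[3:5]
for f,t in(("t2",24.525),("t3",27.075)):
    p=cv2.imread(f'pics/{f}.png');H=hsv(p);m=(H[...,0]>6)&(H[...,0]<16)&(H[...,1]>185)&(H[...,2]>205);m[:200]=0;m[340:]=0;m[:,:225]=0;m[:,335:]=0
    y,x=np.nonzero(m); u=np.array([180+(x.mean()-1.5)/4,130+(y.mean()-1.5)/4])
    for z in(.1,.106):
        W=onplane("scene",u,z)[0,:2]-C; print(f,len(x),x.mean(),y.mean(),W.round(4),np.degrees(np.arctan2(*W[::-1]))+180,'model',np.degrees(wheel(v[:3],t)[0])%360)
E
```

```text
t2 0 nan nan [nan nan] nan model 113.82105375888023
t2 0 nan nan [nan nan] nan model 113.82105375888023
t3 0 nan nan [nan nan] nan model 77.21173541114013
t3 0 nan nan [nan nan] nan model 77.21173541114013<stdin>:5: RuntimeWarning: Mean of empty slice.
  ret = ret.dtype.type(ret / rcount)
<stdin>:7: RuntimeWarning: Mean of empty slice.
```

```bash
python3 - <<'E'
from chk import *
v,e,L=fit();C=v[3:5]
for f,t,c in(("t2",24.525,(290,304)),("t3",27.075,(275,260))):
    p=cv2.imread(f'pics/{f}.png');H=hsv(p); print(H[c[1],c[0]],p[c[1],c[0]])
    h0=H[c[1],c[0]].astype(int); m=(abs(H[...,0].astype(int)-h0[0])<=3)&(abs(H[...,2].astype(int)-h0[2])<40)&(H[...,1]>h0[1]-40)
    k,lab=cv2.connectedComponents(m.astype(np.uint8)); y,x=np.nonzero(lab==lab[c[1],c[0]]); u=np.array([180+(x.mean()-1.5)/4,130+(y.mean()-1.5)/4])
    nut=onplane("scene",[180+346.5/4,130+(248-1.5)/4],.127)[0,:2]
    for z in(.101,.107):
        W=onplane("scene",u,z)[0,:2]-C; print(f,len(x),x.mean(),y.mean(),W.round(4),np.degrees(np.arctan2(*W[::-1]))%360-180,'model',np.degrees(wheel(v[:3],t)[0])%360,nut-C)
E
```

```text
[ 14 192 197] [ 49 117 197]
t2 2140 285.5098130841121 301.58130841121493 [ 0.0143 -0.0507] 105.78626331783141 model 113.82105375888023 [0.00023806 0.0004014 ]
t2 2140 285.5098130841121 301.58130841121493 [ 0.0194 -0.0521] 110.39150811365886 model 113.82105375888023 [0.00023806 0.0004014 ]
[ 14 194 200] [ 48 119 200]
t3 1928 273.600622406639 260.20539419087135 [-0.0268 -0.048 ] 60.8309031667163 model 77.21173541114013 [0.00023806 0.0004014 ]
t3 1928 273.600622406639 260.20539419087135 [-0.0215 -0.0494] 66.47061720438558 model 77.21173541114013 [0.00023806 0.0004014 ]
```

The wheel lags the model by about 4° (6–7 mm), which is inside the 20 mm limit. I'll add these phase readings to the fit and continue.

```bash
python3 - <<'E'
import numpy as np,json
for t,a in((24.525,112.5),(27.075,72.5)):
    a=np.radians(a);open('log.txt','a').write(json.dumps(["wrist",t,999,.5591+.09*float(np.cos(a)),.0213+.09*float(np.sin(a))])+'\n')
E
python3 fit.py;python3 track.py 20 .233
```

```text
[-1.16305403  2.92602322  0.05446092  0.5591675   0.02122583]
[[-0.1, -0.4], [-0.1, -0.4], [0.2, -0.5], [-0.2, 1.7], [-0.4, -1.9], [0.5, -0.4], [-1.7, 0.8], [0.5, 0.1], [-0.2, 0.0]]
27.125 [0.57873567 0.11094646 0.23328867] 78.61661541393823 2.0694487135274073 [(4, np.float64(1.71)), (8, np.float64(1.38)), (12, np.float64(1.08))]
fit [-1.1631  2.926   0.0545  0.5592  0.0212] t 27.125 w 2.0694487135274073 1.8445190859205658 err now mm [1.8 1.5]
last res [[0.5, -0.4], [-1.7, 0.8], [0.5, 0.1], [-0.2, 0.0]] z 0.2332886730476663 end aim [0.6491 0.0194 0.233 ]
[[0.0, -2.5, 0.0], [-0.4, -2.25, 0.0], [-1.0, -2.05, 0.0], [-1.45, -1.75, 0.05], [-1.85, -1.35, -0.0], [-2.1, -0.8, -0.0], [-2.25, -0.25, -0.0], [-2.2, 0.3, -0.0], [-2.05, 0.8, -0.0], [-1.8, 1.3, -0.0], [-1.4, 1.65, -0.0], [-0.95, 1.95, -0.0], [-0.5, 2.1, -0.0], [0.05, 2.15, -0.0], [0.55, 2.1, -0.0], [1.05, 1.85, -0.0], [1.4, 1.55, -0.0], [1.75, 1.2, -0.0], [1.95, 0.75, -0.0], [2.05, 0.3, -0.0]]
```

All residuals are consistent, so I'll continue.

Call:
carry_out([
  [[0,-2.5,0],0,-1],
  [[-0.4,-2.25,0],0,-1],
  [[-1.0,-2.05,0],0,-1],
  [[-1.45,-1.75,0],0,-1],
  [[-1.85,-1.35,0],0,-1],
  [[-2.1,-0.8,0],0,-1],
  [[-2.25,-0.25,0],0,-1],
  [[-2.2,0.3,0],0,-1],
  [[-2.05,0.8,0],0,-1],
  [[-1.8,1.3,0],0,-1],
  [[-1.4,1.65,0],0,-1],
  [[-0.95,1.95,0],0,-1],
  [[-0.5,2.1,0],0,-1],
  [[0.05,2.15,0],0,-1],
  [[0.55,2.1,0],0,-1],
  [[1.05,1.85,0],0,-1],
  [[1.4,1.55,0],0,-1],
  [[1.75,1.2,0],0,-1],
  [[1.95,0.75,0],0,-1],
  [[2.05,0.3,0],0,-1],
])

```text
time: 29.62
eef_pos: [0.6529, 0.0196, 0.2327]
tool_rot: [[-0.001, 1.0, -0.0], [1.0, 0.001, 0.0], [0.0, -0.0, -1.0]]
ft_force: [-0.4, -0.0, -1.4]
finger_gap: 0.0329
gripper_force: 60.7
```

```bash
python3 - <<'E'
from chk import *
s=r.get_state();print(s['time'],s['eef_pos'])
p,d=optics.grab_frame("scene"); cap_from_scene(p,s['time'],s['eef_pos']); cv2.imwrite("pics/t4.png",cv2.resize(p[130:280,180:350],None,fx=4,fy=4))
E
python3 track.py 20 .233
```

```text
29.625 [0.65292959 0.01955263 0.23273275]
model 358.8 reader 359.0 reflector 0 None cap (60, [0.0884, -0.0253], -15.974342326839535)
fit [-1.1631  2.926   0.0545  0.5592  0.0212] t 29.675 w 1.8401237985845889 1.625369235493424 err now mm [ 4. -6.]
last res [[0.5, -0.4], [-1.7, 0.8], [0.5, 0.1], [-0.2, 0.0]] z 0.2327895115530524 end aim [ 0.5316 -0.0645  0.233 ]
[[2.65, -0.8, -0.0], [1.85, -0.8, -0.0], [1.65, -1.25, -0.0], [1.3, -1.5, -0.0], [0.9, -1.8, -0.0], [0.5, -1.95, -0.0], [0.1, -1.95, -0.0], [-0.4, -1.95, -0.0], [-0.75, -1.8, -0.0], [-1.15, -1.6, -0.0], [-1.45, -1.3, -0.0], [-1.65, -0.95, -0.0], [-1.85, -0.55, -0.0], [-1.9, -0.2, -0.0], [-1.85, 0.25, -0.0], [-1.8, 0.6, -0.0], [-1.6, 1.0, -0.0], [-1.35, 1.25, -0.0], [-1.05, 1.5, -0.0], [-0.75, 1.65, -0.0]]
```

View pics/t4.png

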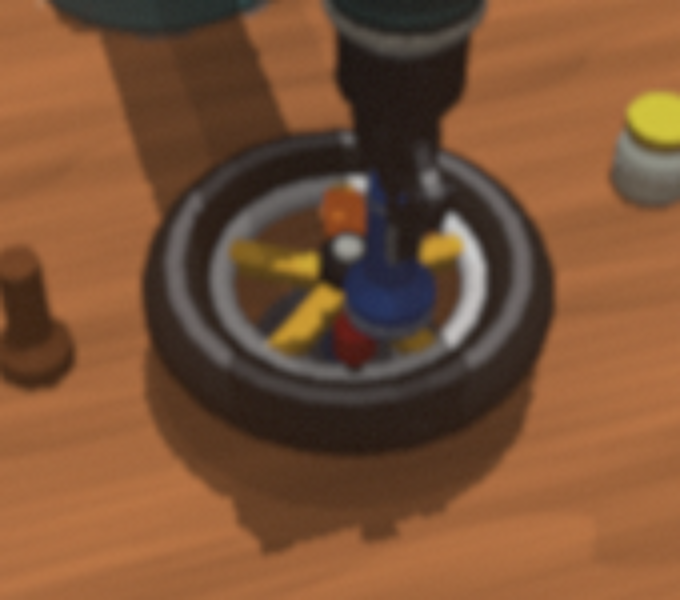

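The cap at (354,340) now trails the reader at (390,300) by roughly 20 mm, so drag is higher than fitted. I'll extract the true phases from the three pictures by projecting the cap's outline.

```bash
cat > outline.py <<'E'
from fit import *
def proj(X):
    c=optics.camera_info("scene"); k=X@c['R'].T+c['t']; return k[:,:2]/k[:,2:]*c['fx']+[c['cx'],c['cy']]
def phase(crop,C=np.array([.5592,.0212])):
    H=hsv(crop); m=((H[...,0]<6)|(H[...,0]>172))&(H[...,1]>150)&(H[...,2]>45); m[:130]=0; m[400:]=0;m[:,:190]=0;m[:,520:]=0
    k,lab,st,cen=cv2.connectedComponentsWithStats(m.astype(np.uint8)); i=1+np.argmax(st[1:,4]); x,y,w,h,A=st[i]
    uc=180+(x+w/2-.5-1.5)/4; vb=130+(y+h-1-1.5)/4   # mid column, bottom row
    th=np.linspace(0,2*np.pi,721); ph=np.linspace(0,2*np.pi,40); best=[]
    for a in th:
        R=np.r_[[[C[0]+.09*np.cos(a)+.015*np.cos(p),C[1]+.09*np.sin(a)+.015*np.sin(p),z] for p in ph for z in(.12,.148)]]
        q=proj(R); best.append(((q[:,0].min()+q[:,0].max())/2-uc)**2+(q[:,1].max()-vb)**2)
    j=int(np.argmin(best)); return np.degrees(th[j]),best[j]**.5,(x,y,w,h)
if __name__=="__main__":
    for f in("t2","t3","t4"): print(f,phase(cv2.imread(f'pics/{f}.png')))
    p=cv2.imread('pics/scene0.png'); print('start',phase(cv2.resize(p[130:280,180:350],None,fx=4,fy=4)))
E
python3 outline.py
```

```text
t2 (np.float64(111.0), np.float64(1.1691570995745963), (np.int32(427), np.int32(177), np.int32(39), np.int32(35)))
t3 (np.float64(69.0), np.float64(0.7570443089035078), (np.int32(457), np.int32(233), np.int32(41), np.int32(45)))
t4 (np.float64(345.0), np.float64(1.313371841310841), (np.int32(333), np.int32(315), np.int32(41), np.int32(50)))
start (np.float64(337.5), np.float64(1.4403766738791364), (np.int32(314), np.int32(306), np.int32(46), np.int32(58)))
```

```bash
python3 - <<'E'
import json,numpy as np
L=[x for x in open('log.txt') if json.loads(x)[2]!=999]
for t,a in((24.525,111.),(27.075,69.),(29.625,345.)):
    a=np.radians(a);L.append(json.dumps(["wrist",t,999,.5591+.09*float(np.cos(a)),.0213+.09*float(np.sin(a))])+'\n')
open('log.txt','w').writelines(L)
E
sed -i 's/a0,w0,A=par; k=A\/3\.;/a0,w0,A=par; k=A*KR;/; s/^T0=/KR=1\/3.\nT0=/' fit.py
python3 - <<'E'
import fit,numpy as np
for KR in(.01,1/3,.8):
    fit.KR=KR; v,e,L=fit.fit(); print(KR,v.round(4),(e[-5:]*1000).round(1).tolist(), [(t,round(float(fit.wheel(v[:3],t)[1]),2)) for t in(23,26,29.675,32,34,36)])
    # gap between tracked model and this wheel
    old=[-1.1615,2.9182,.0523]; new=[-1.1631,2.9260,.0545]; kr=fit.KR
    for t in (23.0,23.15,24,24.5,25,26,27,27.2,28,28.5,29,29.2,29.4,29.62):
        fit.KR=1/3.; a=fit.wheel(old if t<27.1 else new,t)[0]; fit.KR=kr; b=fit.wheel(v[:3],t)[0]; print((t,round(180*np.sin((a-b)/2),1)),end=' ')
    print()
E
```

```text
0.01 [-1.1637  2.9261  0.1019  0.559   0.0212] [[0.4, -0.0], [-2.2, 0.7], [-0.6, -0.3], [1.6, -0.7], [0.2, 0.8]] [(23, 2.46), (26, 2.15), (29.675, 1.76), (32, 1.52), (34, 1.32), (36, 1.11)]
(23.0, np.float64(0.7)) (23.15, np.float64(1.0)) (24, np.float64(2.6)) (24.5, np.float64(3.9)) (25, np.float64(5.4)) (26, np.float64(9.3)) (27, np.float64(14.4)) (27.2, np.float64(7.8)) (28, np.float64(11.2)) (28.5, np.float64(13.6)) (29, np.float64(16.4)) (29.2, np.float64(17.6)) (29.4, np.float64(18.9)) (29.62, np.float64(20.3)) 
0.3333333333333333 [-1.1677  2.9452  0.0583  0.559   0.021 ] [[0.6, 1.1], [-3.3, -0.1], [-0.1, -0.3], [2.9, -1.5], [0.4, 1.8]] [(23, 2.45), (26, 2.14), (29.675, 1.79), (32, 1.58), (34, 1.4), (36, 1.23)]
(23.0, np.float64(0.2)) (23.15, np.float64(0.5)) (24, np.float64(2.8)) (24.5, np.float64(4.5)) (25, np.float64(6.3)) (26, np.float64(10.7)) (27, np.float64(15.9)) (27.2, np.float64(9.3)) (28, np.float64(12.2)) (28.5, np.float64(14.2)) (29, np.float64(16.3)) (29.2, np.float64(17.2)) (29.4, np.float64(18.1)) (29.62, np.float64(19.1)) 
0.8 [-1.4913  3.691   0.1193  0.5708  0.0388] [[8.4, 65.9], [-19.5, -4.5], [91.5, 9.9], [-69.5, -142.1], [8.2, 6.9]] [(23, 1.97), (26, 1.17), (29.675, 0.46), (32, 0.12), (34, -0.12), (36, -0.32)]
(23.0, np.float64(-1.9)) (23.15, np.float64(5.0)) (24, np.float64(51.5)) (24.5, np.float64(82.5)) (25, np.float64(113.7)) (26, np.float64(164.9)) (27, np.float64(178.4)) (27.2, np.float64(176.2)) (28, np.float64(139.4)) (28.5, np.float64(97.2)) (29, np.float64(43.3)) (29.2, np.float64(19.6)) (29.4, np.float64(-4.7)) (29.62, np.float64(-31.7))
```

The reader most likely stayed within 20 mm from about 22.9 to 29.3 s, but that margin is thin. There is time for a clean repeat with the now-known drag (constant, 0.10 rad/s²), so I'll fall in behind the cap again and give a softer push.

```bash
sed -i 's/^KR=.*/KR=.01/; s/(v\[2\]-.059)\*.02/(v[2]-.1019)*.3/' fit.py; sed -i 's/wm=1.55/wm=1.7/' behind.py; python3 behind.py 13 45 .195
```

```text
tm-t 0.8105280020848546 lag [ 3. 15. 27. 37. 43. 46. 45. 45. 45. 45. 45. 45. 45.] aim [  0.   0.   1.   4.  10.  19.  32.  44.  56.  67.  79.  91. 102.]
29.675 [[-0.0, -0.4, -0.0], [-0.0, 0.0, -0.0], [0.05, 0.0, -0.0], [0.5, -0.0, -0.0], [0.95, -0.15, -0.0], [1.4, -0.35, -0.0], [1.8, -0.85, -0.0], [1.5, -1.15, -0.0], [1.2, -1.4, -0.0], [0.85, -1.6, 0.95], [0.55, -1.75, 0.95], [0.15, -1.85, 1.1], [-0.2, -1.75, 0.8]]
```

Call:
carry_out([
  [[0,-0.4,0],0,-1],
  [[0,0,0],0,-1],
  [[0.05,0,0],0,-1],
  [[0.5,0,0],0,-1],
  [[0.95,-0.15,0],0,-1],
  [[1.4,-0.35,0],0,-1],
  [[1.8,-0.85,0],0,-1],
  [[1.5,-1.15,0],0,-1],
  [[1.2,-1.4,0],0,-1],
  [[0.85,-1.6,0.95],0,-1],
  [[0.55,-1.75,0.95],0,-1],
  [[0.15,-1.85,1.1],0,-1],
  [[-0.2,-1.75,0.8],0,-1],
])

```text
time: 31.3
eef_pos: [0.5388, 0.106, 0.1944]
tool_rot: [[-0.001, 1.0, -0.0], [1.0, 0.001, -0.0], [-0.0, -0.0, -1.0]]
ft_force: [0.3, 1.0, -0.9]
finger_gap: 0.0327
gripper_force: 60.7
```

```bash
python3 - <<'E'
from outline import *
s=r.get_state(); p,d=optics.grab_frame("scene"); print(s['time'],s['eef_pos'])
f=phase(cv2.resize(p[130:280,180:350],None,fx=4,fy=4)); v,e,L=fit(); print(f,'model',np.degrees(wheel(v[:3],s['time'])[0])%360)
E
python3 push2.py 12,13.5,14,14,14,14,14,14,14,14,14.5,15,15.5,16,16.5,16.5,16.5,12,5
```

```text
31.3 [0.538776   0.106017   0.19439033]
(np.float64(151.0), np.float64(1.3425554871130232), (np.int32(354), np.int32(131), np.int32(38), np.int32(48))) model 147.00412726284935
fit [-1.1638  2.9262  0.1019  0.559   0.0212] lag 47.09029199384754 w deg/row 11.388082490024704 [[-0.6, -0.3], [1.6, -0.7], [0.2, 0.8]] [0.53721003 0.10576625 0.19355589]
lag if untouched [ 46.4  44.2  41.3  38.4  35.4  32.3  29.   25.7  22.3  18.8  14.8  10.1
   4.8 358.9 352.5 345.9 339.3 337.1 341.8]
31.35 [[-0.4, -1.85, -0.15], [-1.15, -1.75, 0.0], [-1.6, -1.5, 0.0], [-1.95, -1.05, 0.0], [-2.1, -0.6, 0.0], [-2.2, -0.0, 0.0], [-2.15, 0.45, 0.0], [-1.95, 1.0, 0.0], [-1.65, 1.45, 0.0], [-1.25, 1.8, 0.0], [-0.8, 2.15, 0.0], [-0.25, 2.3, 0.0], [0.4, 2.4, 0.0], [1.05, 2.3, 0.0], [1.7, 1.9, 0.0], [2.2, 1.4, 0.0], [2.45, 0.7, 0.0], [1.9, 0.05, -1.7], [0.8, -0.1, -2.8]]
```

Call:
carry_out([
  [[-0.4,-1.85,-0.1],0,-1],
  [[-1.15,-1.75,0],0,-1],
  [[-1.6,-1.5,0],0,-1],
  [[-1.95,-1.05,0],0,-1],
  [[-2.1,-0.6,0],0,-1],
  [[-2.2,0,0],0,-1],
  [[-2.15,0.45,0],0,-1],
  [[-1.95,1.0,0],0,-1],
  [[-1.65,1.45,0],0,-1],
  [[-1.25,1.8,0],0,-1],
  [[-0.8,2.15,0],0,-1],
  [[-0.25,2.3,0],0,-1],
  [[0.4,2.4,0],0,-1],
  [[1.05,2.3,0],0,-1],
  [[1.7,1.9,0],0,-1],
  [[2.2,1.4,0],0,-1],
  [[2.45,0.7,0],0,-1],
  [[1.9,0.05,-1.7],0,-1],
  [[0.8,-0.1,-2.8],0,-1],
])

```text
time: 33.72
eef_pos: [0.6504, 0.0377, 0.2416]
tool_rot: [[-0.002, 1.0, -0.001], [1.0, 0.002, 0.0], [0.0, -0.001, -1.0]]
ft_force: [0.5, -0.9, -0.8]
finger_gap: 0.0328
gripper_force: 60.7
```

```bash
mv log.txt log2.txt; cat > samp.py <<'E'
from meas import *
from outline import phase
import sys
C=np.array([.559,.0212])
def samp(n):
    s=r.get_state()
    if n=="wrist":
        row,p=meas("wrist"); ok=row and row[2]>600; a=np.degrees(np.arctan2(row[4]-C[1],row[3]-C[0]))%360 if row else None; print('wrist',s['time'],row and row[2],a)
    else:
        p,d=optics.grab_frame("scene"); f=phase(cv2.resize(p[130:280,180:350],None,fx=4,fy=4)); print('scene',s['time'],f)
        if f[1]<1.8 and f[3][2]>30 and f[3][3]>30:
            a=np.radians(f[0]); open('log.txt','a').write(json.dumps(["scene",float(s['time']),999,C[0]+.09*float(np.cos(a)),C[1]+.09*float(np.sin(a))])+'\n')
if __name__=="__main__":
    for n in sys.argv[1:]: samp(n)
    s=r.get_state();print(s['time'],s['eef_pos'])
E
python3 samp.py scene wrist scene wrist
```

```text
scene 33.725 (np.float64(59.5), np.float64(0.850435333153713), (np.int32(455), np.int32(235), np.int32(42), np.int32(59)))Traceback (most recent call last):
  File "samp.py", line 14, in <module>
    for n in sys.argv[1:]: samp(n)
                           ~~~~^^^
  File "samp.py", line 11, in samp
    if f[1]<1.8 and f[3][2]>30 and f[3][3]>30:
                    ~^^^
IndexError: tuple index out of range
```

```bash
sed -i 's/f\[3\]\[2\]/f[2][2]/;s/f\[3\]\[3\]/f[2][3]/' samp.py
python3 -c "
import json,numpy as np
a=np.radians(59.5);open('log.txt','a').write(json.dumps(['scene',33.725,999,.559+.09*float(np.cos(a)),.0212+.09*float(np.sin(a))])+'\n')"
python3 samp.py wrist scene wrist
```

```text
wrist 33.775 524 63.35874699440151
scene 33.825 (np.float64(73.0), np.float64(1.2030593307230952), (np.int32(459), np.int32(212), np.int32(40), np.int32(59)))
wrist 33.875 728 76.30493549883455
33.925 [0.65079219 0.03635338 0.24171224]
```

Call:
carry_out([
  [[0,0,0.4],0,-1],
  [[0,0,0.4],0,-1],
  [[0,0,0],0,-1],
  [[0,0,0],0,-1],
  [[0,0,0],0,-1],
])

```text
time: 34.55
eef_pos: [0.6508, 0.036, 0.2329]
tool_rot: [[-0.0, 1.0, 0.0], [1.0, 0.0, 0.0], [0.0, 0.0, -1.0]]
ft_force: [-0.4, -0.4, -1.6]
finger_gap: 0.0324
gripper_force: 60.8
```

```bash
python3 samp.py wrist scene; sed -i 's/^T0=.*/T0=33.875/; s/np.radians(-67.4),2.9,.059/np.radians(76.3),2.3,.1019/; s/(.5593,.0207)/(.559,.0212)/; s/(v\[3:5\]-C0)\*.7/(v[3:5]-C0)*2/' fit.py; python3 fit.py
```

```text
wrist 34.55 770 164.1522146387351
scene 34.6 (np.float64(173.0), np.float64(0.6635621356962513), (np.int32(305), np.int32(132), np.int32(41), np.int32(49)))
34.65 [0.65078788 0.03602443 0.23289967]
[1.36396606 2.27043476 0.10182738 0.56019768 0.02087927]
[[2.5, -1.1], [3.2, -1.0], [-1.6, 0.3], [-5.0, 0.7], [1.7, 3.0]]
34.65 [0.65078788 0.03602443 0.23289967] 177.17498770323002 2.1897586375447275 [(4, np.float64(1.77)), (8, np.float64(1.36)), (12, np.float64(0.95))]
```

Call:
carry_out([
  [[0,0,0],0,-1],
  [[0,0,0],0,-1],
  [[0,0,0],0,-1],
])

```text
time: 35.02
eef_pos: [0.6508, 0.036, 0.2329]
tool_rot: [[-0.001, 1.0, 0.0], [1.0, 0.001, -0.0], [-0.0, 0.0, -1.0]]
ft_force: [0.3, 0.4, -1.2]
finger_gap: 0.0329
gripper_force: 60.8
```

```bash
python3 samp.py scene wrist;  python3 fit.py; python3 track.py 20 .233 1
```

```text
scene 35.025 (np.float64(225.5), np.float64(0.18758375326581003), (np.int32(216), np.int32(176), np.int32(44), np.int32(52)))
wrist 35.075 571 234.20348023487014
35.125 [0.65074766 0.03603994 0.23279684]
[1.36300986 2.2775877  0.10175912 0.56019912 0.02090892]
[[2.6, -1.1], [3.4, -1.0], [-1.5, 0.4], [-5.1, 0.4], [1.6, 2.6], [-0.2, 1.1]]
35.125 [0.65074766 0.03603994 0.23279684] 236.5581715407256 2.1475744336815836 [(4, np.float64(1.73)), (8, np.float64(1.32)), (12, np.float64(0.91))]
meet 36.57852252857203
fit [1.363  2.2776 0.1018 0.5602 0.0209] t 35.125 w 2.1475744336815836 1.8880435100820705 err now mm [140.1  90.2]
last res [[-1.5, 0.4], [-5.1, 0.4], [1.6, 2.6], [-0.2, 1.1]] z 0.23279683806428403 end aim [0.473  0.0433 0.233 ]
[[-0.05, -0.2, -0.0], [0.0, 0.0, -0.0], [0.0, 0.0, -0.0], [0.0, 0.0, -0.0], [0.0, 0.0, -0.0], [0.0, 0.0, -0.0], [0.05, 0.0, -0.0], [0.3, -0.05, -0.0], [0.75, -0.2, -0.0], [1.2, -0.4, -0.0], [1.5, -0.9, -0.0], [2.05, -2.05, -0.0], [1.05, -2.0, -0.0], [0.55, -2.1, -0.0], [0.0, -2.2, -0.0], [-0.5, -2.15, -0.0], [-1.0, -1.9, -0.0], [-1.45, -1.65, -0.0], [-1.75, -1.2, -0.0], [-1.95, -0.75, -0.0]]
```

Call:
carry_out([
  [[-0.05,-0.2,0],0,-1],
  [[0,0,0],0,-1],
  [[0,0,0],0,-1],
  [[0,0,0],0,-1],
  [[0,0,0],0,-1],
  [[0,0,0],0,-1],
  [[0.05,0,0],0,-1],
  [[0.3,-0.05,0],0,-1],
  [[0.75,-0.2,0],0,-1],
  [[1.2,-0.4,0],0,-1],
  [[1.5,-0.9,0],0,-1],
  [[2.05,-2.05,0],0,-1],
  [[1.05,-2.0,0],0,-1],
  [[0.55,-2.1,0],0,-1],
  [[0,-2.2,0],0,-1],
  [[-0.5,-2.15,0],0,-1],
  [[-1.0,-1.9,0],0,-1],
  [[-1.45,-1.65,0],0,-1],
  [[-1.75,-1.2,0],0,-1],
  [[-1.95,-0.75,0],0,-1],
])

```text
time: 37.62
eef_pos: [0.4724, 0.0431, 0.233]
tool_rot: [[-0.001, 1.0, 0.001], [1.0, 0.001, 0.0], [0.0, 0.001, -1.0]]
ft_force: [0.8, 0.8, -1.5]
finger_gap: 0.0323
gripper_force: 60.8
```

```bash
python3 samp.py scene; python3 track.py 16 .233; python3 fit.py
```

```text
scene 37.625 (np.float64(181.0), np.float64(0.9078867467968225), (np.int32(288), np.int32(134), np.int32(41), np.int32(49)))
37.675 [0.47202253 0.04139693 0.23306257]
fit [1.3414 2.3403 0.0979 0.5597 0.0214] t 37.675 w 1.9602025195412978 1.7607029561453515 err now mm [ 2.  27.8]
last res [[-6.1, -1.0], [0.8, 0.9], [2.7, -1.7], [0.7, 2.8]] z 0.23306257424539342 end aim [0.6304 0.0771 0.233 ]
[[-4.95, 0.25, 0.0], [-1.95, 0.95, 0.0], [-1.65, 1.4, 0.0], [-1.3, 1.75, 0.0], [-0.8, 1.95, 0.0], [-0.35, 2.1, 0.0], [0.15, 2.1, 0.0], [0.65, 2.0, 0.0], [1.1, 1.8, 0.0], [1.45, 1.45, 0.0], [1.7, 1.1, 0.0], [1.95, 0.7, 0.0], [2.0, 0.2, 0.0], [2.0, -0.2, 0.0], [1.9, -0.65, 0.0], [1.65, -1.05, 0.0]]
[1.34144263 2.34032984 0.09792791 0.55970372 0.02141755]
[[4.5, -2.1], [5.0, -1.2], [-0.1, 0.4], [-6.1, -1.0], [0.8, 0.9], [2.7, -1.7], [0.7, 2.8]]
37.675 [0.47202253 0.04139693 0.23306257] 184.9978087066978 1.9602025195412978 [(4, np.float64(1.56)), (8, np.float64(1.16)), (12, np.float64(0.77))]
```

The cap measures about 20 mm ahead. The refit agrees with all readings, so I'll catch up and count 6 s afresh from about 37.8 s. The wheel should stay awake until about 44.6 s.

Call:
carry_out([
  [[-4.95,0.25,0],0,-1],
  [[-1.95,0.95,0],0,-1],
  [[-1.65,1.4,0],0,-1],
  [[-1.3,1.75,0],0,-1],
  [[-0.8,1.95,0],0,-1],
  [[-0.35,2.1,0],0,-1],
  [[0.15,2.1,0],0,-1],
  [[0.65,2.0,0],0,-1],
  [[1.1,1.8,0],0,-1],
  [[1.45,1.45,0],0,-1],
  [[1.7,1.1,0],0,-1],
  [[1.95,0.7,0],0,-1],
  [[2.0,0.2,0],0,-1],
  [[2.0,-0.2,0],0,-1],
  [[1.9,-0.65,0],0,-1],
  [[1.7,-1.2,0],0,-1],
])

```text
time: 39.67
eef_pos: [0.6294, 0.0808, 0.2328]
tool_rot: [[-0.001, 1.0, -0.0], [1.0, 0.001, -0.0], [-0.0, -0.0, -1.0]]
ft_force: [-0.1, -0.8, -1.2]
finger_gap: 0.0326
gripper_force: 60.8
```

```bash
python3 samp.py scene; python3 track.py 20 .233; python3 fit.py; tail -1 log.txt
```

```text
scene 39.675 (np.float64(44.5), np.float64(1.0544142058300314), (np.int32(442), np.int32(294), np.int32(34), np.int32(21)))
39.725 [0.62824091 0.08235102 0.23309961]
fit [1.3414 2.3403 0.0979 0.5597 0.0214] t 39.725 w 1.7557204715920989 1.5069070394541484 err now mm [ 3.  -0.7]
last res [[-6.1, -1.0], [0.8, 0.9], [2.7, -1.7], [0.7, 2.8]] z 0.23309960912547362 end aim [ 0.5705 -0.0679  0.233 ]
[[1.35, -1.8, 0.0], [0.9, -1.7, 0.0], [0.55, -1.9, 0.0], [0.1, -1.9, 0.0], [-0.3, -1.9, 0.0], [-0.7, -1.75, 0.0], [-1.0, -1.55, 0.0], [-1.35, -1.35, 0.0], [-1.55, -1.0, 0.0], [-1.7, -0.7, 0.0], [-1.8, -0.3, 0.0], [-1.8, 0.1, 0.0], [-1.75, 0.4, 0.0], [-1.6, 0.75, 0.0], [-1.45, 1.05, 0.0], [-1.2, 1.3, 0.0], [-0.9, 1.45, 0.0], [-0.6, 1.65, 0.0], [-0.25, 1.7, 0.0], [0.0, 1.7, 0.0]]
[1.34144263 2.34032984 0.09792791 0.55970372 0.02141755]
[[4.5, -2.1], [5.0, -1.2], [-0.1, 0.4], [-6.1, -1.0], [0.8, 0.9], [2.7, -1.7], [0.7, 2.8]]
39.725 [0.62824091 0.08235102 0.23309961] 43.22316269635678 1.7557204715920989 [(4, np.float64(1.36)), (8, np.float64(0.96)), (12, np.float64(0.57))]
["scene", 37.625, 999, 0.46901370743592485, 0.01962928342064447]
```

```bash
python3 - <<'E'
from outline import *
C=np.array([.5597,.0214]);ph=np.linspace(0,2*np.pi,40)
print('obs 294.3 208.1')
for d in range(30,56,4):
    a=np.radians(d); R=np.array([[C[0]+.09*np.cos(a)+.015*np.cos(p),C[1]+.09*np.sin(a)+.015*np.sin(p),z] for p in ph for z in(.12,.148)])
    q=proj(R); print(d,((q[:,0].min()+q[:,0].max())/2).round(1),q[:,1].max().round(1))
E
```

```text
obs 294.3 208.1
30 290.8 213.9
34 292.2 212.6
38 293.5 211.2
42 294.6 209.7
46 295.6 208.2
50 296.4 206.7
54 297.1 205.1
```

```bash
python3 -c "
import json,numpy as np
a=np.radians(41);open('log.txt','a').write(json.dumps(['wrist',39.675,999,.5597+.09*float(np.cos(a)),.0214+.09*float(np.sin(a))])+'\n')"
python3 track.py 18 .233
```

```text
fit [1.3395 2.3432 0.0962 0.5596 0.0215] t 39.725 w 1.7688480964100393 1.548804904309364 err now mm [ 5.9 -3.7]
last res [[0.7, 1.0], [2.8, -1.7], [0.6, 1.0], [0.2, -0.2]] z 0.23309960912547362 end aim [ 0.5435 -0.067   0.233 ]
[[1.6, -2.15, 0.0], [0.85, -1.75, 0.0], [0.4, -1.95, 0.0], [0.0, -1.9, 0.0], [-0.35, -1.9, 0.0], [-0.8, -1.75, 0.0], [-1.15, -1.5, 0.0], [-1.4, -1.25, 0.0], [-1.6, -0.95, 0.0], [-1.8, -0.55, 0.0], [-1.8, -0.2, 0.0], [-1.85, 0.15, 0.0], [-1.7, 0.55, 0.0], [-1.6, 0.9, 0.0], [-1.35, 1.15, 0.0], [-1.1, 1.35, 0.0], [-0.8, 1.6, 0.0], [-0.5, 1.65, 0.0]]
```

Call:
carry_out([
  [[1.6,-2.15,0],0,-1],
  [[0.85,-1.75,0],0,-1],
  [[0.4,-1.95,0],0,-1],
  [[0,-1.9,0],0,-1],
  [[-0.35,-1.9,0],0,-1],
  [[-0.8,-1.75,0],0,-1],
  [[-1.15,-1.5,0],0,-1],
  [[-1.4,-1.25,0],0,-1],
  [[-1.6,-0.95,0],0,-1],
  [[-1.8,-0.55,0],0,-1],
  [[-1.8,-0.2,0],0,-1],
  [[-1.85,0.15,0],0,-1],
  [[-1.7,0.55,0],0,-1],
  [[-1.6,0.9,0],0,-1],
  [[-1.35,1.15,0],0,-1],
  [[-1.1,1.35,0],0,-1],
  [[-0.8,1.6,0],0,-1],
  [[-0.4,1.7,0],0,-1],
])

```text
time: 41.98
eef_pos: [0.547, -0.0696, 0.2325]
tool_rot: [[-0.0, 1.0, -0.0], [1.0, 0.0, 0.0], [0.0, -0.0, -1.0]]
ft_force: [-0.2, 0.1, -1.0]
finger_gap: 0.0327
gripper_force: 60.7
```

```bash
python3 - <<'E'
from outline import *
s=r.get_state();p,d=optics.grab_frame("scene");print(s['time'],s['eef_pos']);v,e,L=fit();C=v[3:5];print('model',np.degrees(wheel(v[:3],s['time'])[0])%360)
c=cv2.resize(p[130:280,180:350],None,fx=4,fy=4);cv2.imwrite('pics/t5.png',c);print(phase(c))
q=s['eef_pos'];print('reader',np.degrees(np.arctan2(q[1]-C[1],q[0]-C[0]))%360)
E
python3 track.py 20 .233
```

```text
41.975 [ 0.54702832 -0.0696323   0.23254163]
model 259.64128258581775
(np.float64(263.0), np.float64(0.07398824771696062), (np.int32(203), np.int32(252), np.int32(39), np.int32(35)))
reader 262.1272839428229
fit [1.3395 2.3432 0.0962 0.5596 0.0215] t 42.025 w 1.5439204632649535 1.299997722943104 err now mm [-2.1 -1.9]
last res [[0.7, 1.0], [2.8, -1.7], [0.6, 1.0], [0.2, -0.2]] z 0.2321610731207306 end aim [0.5322 0.1073 0.233 ]
[[0.2, 1.95, -0.0], [0.3, 1.65, -0.05], [0.6, 1.6, -0.0], [0.9, 1.45, -0.05], [1.15, 1.2, 0.0], [1.35, 1.0, 0.0], [1.45, 0.7, 0.0], [1.6, 0.45, 0.0], [1.6, 0.15, 0.0], [1.6, -0.15, 0.0], [1.55, -0.45, 0.0], [1.4, -0.65, 0.0], [1.3, -0.9, 0.0], [1.05, -1.1, 0.0], [0.9, -1.3, 0.0], [0.65, -1.35, 0.0], [0.4, -1.45, 0.0], [0.15, -1.5, 0.0], [-0.1, -1.5, 0.0], [-0.35, -1.4, 0.0]]
```

View pics/t5.png

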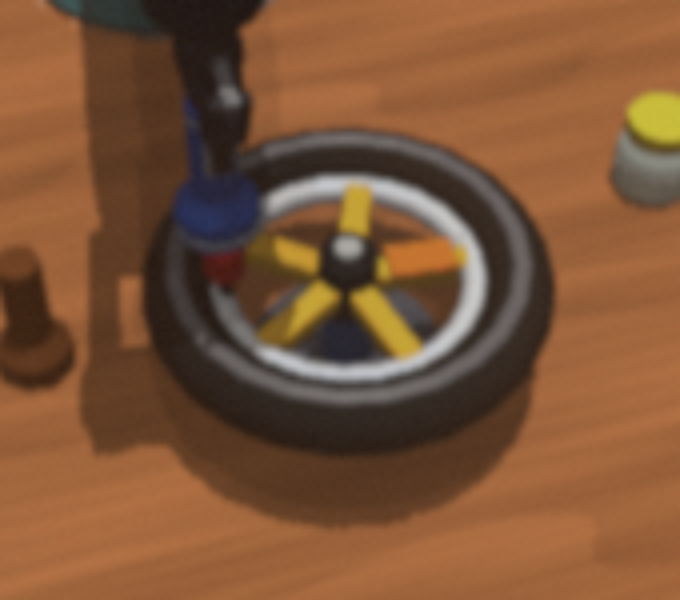

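The view shows the cap at (223,265) directly beneath the reader at (218,215), with phase 263° against the reader's 262°. I'll continue to the end of the 6 s.

```bash
python3 -c "
import json,numpy as np
a=np.radians(262.5);open('log.txt','a').write(json.dumps(['wrist',41.975,999,.5597+.09*float(np.cos(a)),.0214+.09*float(np.sin(a))])+'\n')"
python3 track.py 19 .233
```

```text
fit [1.3418 2.3349 0.0929 0.5598 0.0214] t 42.025 w 1.5626712041244133 1.33874140720458 err now mm [-6.3 -1.4]
last res [[2.6, -1.6], [0.8, 1.3], [-0.2, 0.3], [-0.4, 0.0]] z 0.2321610731207306 end aim [0.5379 0.1087 0.233 ]
[[0.2, 2.35, -0.0], [0.4, 1.7, -0.05], [0.7, 1.6, -0.0], [1.0, 1.4, -0.05], [1.25, 1.15, 0.0], [1.4, 0.9, 0.0], [1.55, 0.65, 0.0], [1.6, 0.35, 0.0], [1.65, 0.05, 0.0], [1.6, -0.3, 0.0], [1.55, -0.5, 0.0], [1.35, -0.8, 0.0], [1.25, -1.05, 0.0], [1.0, -1.2, 0.0], [0.8, -1.35, 0.0], [0.5, -1.45, 0.0], [0.3, -1.5, 0.0], [-0.0, -1.55, 0.0], [-0.25, -1.5, 0.0]]
```

Call:
carry_out([
  [[0.2,2.35,0],0,-1],
  [[0.4,1.7,-0.05],0,-1],
  [[0.7,1.6,0],0,-1],
  [[1.0,1.4,-0.05],0,-1],
  [[1.25,1.15,0],0,-1],
  [[1.4,0.9,0],0,-1],
  [[1.55,0.65,0],0,-1],
  [[1.6,0.35,0],0,-1],
  [[1.65,0.05,0],0,-1],
  [[1.6,-0.3,0],0,-1],
  [[1.55,-0.5,0],0,-1],
  [[1.35,-0.8,0],0,-1],
  [[1.25,-1.05,0],0,-1],
  [[1.0,-1.2,0],0,-1],
  [[0.8,-1.35,0],0,-1],
  [[0.5,-1.45,0],0,-1],
  [[0.3,-1.5,0],0,-1],
  [[0,-1.55,0],0,-1],
  [[-0.25,-1.5,0],0,-1],
])

```text
time: 44.4
eef_pos: [0.5341, 0.1093, 0.2339]
tool_rot: [[-0.001, 1.0, 0.0], [1.0, 0.001, -0.0], [-0.0, 0.0, -1.0]]
ft_force: [-0.2, 0.3, -1.9]
finger_gap: 0.0327
gripper_force: 60.8
```

```bash
python3 - <<'E'
from outline import *
s=r.get_state();p,d=optics.grab_frame("scene");v,e,L=fit();C=v[3:5];q=s['eef_pos'];print(s['time'],q,'model',np.degrees(wheel(v[:3],s['time'])[0])%360,'reader',np.degrees(np.arctan2(q[1]-C[1],q[0]-C[0]))%360,phase(cv2.resize(p[130:280,180:350],None,fx=4,fy=4)))
E
```

```text
44.4 [0.53413937 0.10930406 0.23386377] model 104.05225477839531 reader 106.26752568882368 (np.float64(111.0), np.float64(1.0892842866980479), (np.int32(426), np.int32(184), np.int32(40), np.int32(28)))
```

The whole 37.8–44.4 s stretch stayed within about 10 mm. Now I lift straight up.

Call:
carry_out([
  [[0,0,-1],0,-1],
  [[0,0,-2],0,-1],
  [[0,0,-2.2],0,-1],
  [[0,0,-2],0,-1],
  [[0,0,-1],0,-1],
  [[0,0,0],0,-1],
  [[0,0,0],0,-1],
  [[0,0,0],0,-1],
  [[0,0,0],0,-1],
])

```text
time: 45.58
eef_pos: [0.5351, 0.1095, 0.3154]
tool_rot: [[-0.001, 1.0, -0.001], [1.0, 0.001, -0.0], [-0.0, -0.001, -1.0]]
ft_force: [-0.2, -0.3, -1.8]
finger_gap: 0.0328
gripper_force: 60.8
```

```bash
python3 - <<'E'
from h import *
s=r.get_state();print(s['time'],s['eef_pos'],abs(s['dq']).max(),s['finger_gap'])
p,d=optics.grab_frame("scene");W=cloud("scene",d);H=hsv(p)
m=(abs(H[...,0].astype(int)-115)<14)&(H[...,1]>110)&(d>0)&(np.linalg.norm(W[...,:2]-s['eef_pos'][:2],axis=2)<.06)&(W[...,2]>.15)
print(m.sum(),W[m].min(0),W[m].max(0))
z=np.load('scene0.npz')
for k,(a,b,c,e) in {'jar':(328,360,150,184),'can':(366,405,172,230),'wrench':(134,168,246,304)}.items(): print(k,np.abs(p[c:e,a:b].astype(int)-z['p'][c:e,a:b]).mean())
print(r.close_job())
E
```

```text
45.575 [0.53511639 0.10946712 0.31538516] 0.15799809952021956 0.03282861191131499
57 [0.52667252 0.08242737 0.27104086] [0.56100214 0.12471664 0.36787008]
jar 4.318627450980392
can 3.940318302387268
wrench 4.466700473292765
the job is handed in; nothing more can be done
None
```

I handed the job in at about 45.6 s; no verdict came back. By my estimate the reader stayed over the coasting cap for about 6.6 s (37.8–44.4 s). It took three gentle pushes, the fastest reaching about 2.9 rad/s. The reader is now held still and upright about 10 cm above cap height, and the jar, spray can and wrench look unmoved.

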